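Load the blue and grey relays onto their workpiece carriers

ROBOT

A 6-joint arm with a two-finger parallel gripper is mounted at the origin on a cart in front of the work surface, level with it; the furniture and walls round the work are solid. World frame = base frame: x ahead of the robot, y to its left, z up, the work surface at z = 0. Lengths are in m, angles in degrees, forces in N, time in s.
With the tool pointing down it reaches from about 0.4 to 0.825 m from the base axis. Payload 7 kg.
Tool frame: the origin (TCP) lies midway between the tips of the shut fingers; the grasp point (between the pads) lies 19 mm behind it (ctrl.hold_point_z is the distance from the TCP to the grasp point, in m); z points along the fingers, y is the line along which they close (so a half turn about z gives the same grasp; the last joint's range is limited). The gripper opens to 88 mm and grips with 3 to 60 N. Pads are 19 mm wide; open, the fingers measure 130 mm over their backs; the gripper's body (78 mm by 193 mm) begins 47 mm behind the grasp point.
Start: joints at [86.923, 20.546, 0.682, 0, -70.136, -16.507], TCP at [0.226, 0.636, 0.227] pointing down, gripper open.
Joint ranges: [-176.03, 176.03], [-82.01, 121.73], [-58.28, 71.71], [-173.87, 95.51], [-174.79, -0.11], [-173.66, 173.66]. Speed limits (degrees/s): [136.94, 136.94, 172.46, 180, 180, 180].

INTERFACE

Orientations are given as [roll, pitch, yaw] about the fixed x, y, z axes, in that order (R = Rz(yaw) Ry(pitch) Rx(roll)).
In Python, from plant import ctrl gives the robot as it stands.
- The arm moves only by the tool apply_moves, never from a script. Its argument "deltas" is a list of rows, each an object with "fingers": the finger opening in mm, from 0 to 87.6; "delta_pos": the shift along the tool's x, y, z in mm, a list of three; "angular": the turn, a rotation vector about the tool's x, y, z in degrees, a list of three. A call has 1 to 10 rows; each row is the pose to reach, as a shift and turn from the pose commanded when the call began, along the tool's axes at that moment; what a row does not reach only later rows make up. A row lasts 1/10 s, in which the tool goes at most 50 mm and 8.59 degrees, less where a joint would pass 70% of its speed; a pose out of reach is approached as far as the arm can. A call with a gripper value outside its range is refused whole. The fingers move at their own pace and stop on an object; the grip force is fixed at half the most. Time passes only in rows, so rows that repeat a pose let the fingers close. It gives the time, the measured TCP pose, the force, the opening and the grip force at its end, in the units of the state.
- ctrl.get_obs(): the state, without advancing time (a new reading comes with each control period).
- ctrl.snapshot(name): name is "side" or "top" or "wrist"; returns the picture (384x512x3 uint8, red, green, blue); there is no depth.
- ctrl.camera_params(name): a dict with "fx", "fy", "cx", "cy" (pixels), "cam_to_world" (4x4, takes a point from camera to world coordinates); the wrist camera has in their place "mount" (4x4, takes a point from camera to tool coordinates, whose origin is the TCP and whose axes are the flange's). Camera axes: x right, y up, looking along -z (the intrinsics and any distortion apply to the point x, -y, -z); pixel columns grow to the right and rows downward; lengths in m; the calibration is good to about 2 mm. A picture is of the moment at which its call begins: read the wrist's pose just before it. camera_params takes no time and is no camera call.
- ctrl.close_job(): hands the job in; it is judged then, once.
The state is a dict: "clock": time; "joint_pos": joint angles; "qvel": joint speeds; "tau": joint torques, N m; "tool_pos": TCP position; "orientation": TCP orientation; "force": force on the tool from outside, world axes, zero at the start; "moment": the same for the moment, N m; "opening": finger opening in m; "gripper_force": force on a finger pad.
Only numpy, scipy, OpenCV 4.12 (cv2) and the standard library are available. Lean on these libraries where they do the work, as an engineer would, in place of code of your own. Each camera call takes 0.05 s, during which the arm holds its last target. There are 200 camera calls.

TASK

Load the four relays that stand among the workpiece carriers onto them by colour: each blue relay upright in a blue carrier and each grey relay upright in a grey carrier, one relay to a carrier, standing flat on the floor of its pocket. Leave the loose terminal block and the roll of tape where they are.

Things in the scene. Friction and masses are not known exactly. Their poses are not given: they have to be found in the camera images.
- blue_relay_a: plug-in relay, upright on the bench: light blue block body 62 x 28 mm, 45 mm high, with a narrower orange tab on top, 64 mm high in all, about 55 g. Origin: centre of its underside; x along the 62 mm side, y across the 28 mm side, z up. Grip it from above across the 28 mm width, on the flat body below 43 mm. A half turn about z makes no difference. One of two alike.
- blue_relay_b: plug-in relay, upright on the bench: light blue block body 62 x 28 mm, 45 mm high, with a narrower orange tab on top, 64 mm high in all, about 55 g. Origin: centre of its underside; x along the 62 mm side, y across the 28 mm side, z up. Grip it from above across the 28 mm width, on the flat body below 43 mm. A half turn about z makes no difference. The other of the two.
- grey_relay_a: plug-in relay, upright on the bench: grey block body 62 x 28 mm, 45 mm high, with a narrower orange tab on top, 64 mm high in all, about 55 g. Origin: centre of its underside; x along the 62 mm side, y across the 28 mm side, z up. Grip it from above across the 28 mm width, on the flat body below 43 mm. A half turn about z makes no difference. One of two alike.
- grey_relay_b: plug-in relay, upright on the bench: grey block body 62 x 28 mm, 45 mm high, with a narrower orange tab on top, 64 mm high in all, about 55 g. Origin: centre of its underside; x along the 62 mm side, y across the 28 mm side, z up. Grip it from above across the 28 mm width, on the flat body below 43 mm. A half turn about z makes no difference. The other of the two.
- blue_carrier_a: Blue workpiece carrier, fixed to the bench: a shallow open tray 88 x 54 x 15 mm (x, y, z) with a black pad inside. Origin: centre of its underside. One pocket, centred on it: 78 mm along x, 44 mm along y, floor 3 mm above the bench, walls 12 mm above that floor. A relay fits with its 62 mm side along x, either way round, 8 mm to spare all round. One of two alike.
- blue_carrier_b: Blue workpiece carrier, fixed to the bench: a shallow open tray 88 x 54 x 15 mm (x, y, z) with a black pad inside. Origin: centre of its underside. One pocket, centred on it: 78 mm along x, 44 mm along y, floor 3 mm above the bench, walls 12 mm above that floor. A relay fits with its 62 mm side along x, either way round, 8 mm to spare all round. The other of the two.
- grey_carrier_a: Light grey workpiece carrier, fixed to the bench: a shallow open tray 88 x 54 x 15 mm (x, y, z) with a black pad inside. Origin: centre of its underside. One pocket, centred on it: 78 mm along x, 44 mm along y, floor 3 mm above the bench, walls 12 mm above that floor. A relay fits with its 62 mm side along x, either way round, 8 mm to spare all round. One of two alike.
- grey_carrier_b: Light grey workpiece carrier, fixed to the bench: a shallow open tray 88 x 54 x 15 mm (x, y, z) with a black pad inside. Origin: centre of its underside. One pocket, centred on it: 78 mm along x, 44 mm along y, floor 3 mm above the bench, walls 12 mm above that floor. A relay fits with its 62 mm side along x, either way round, 8 mm to spare all round. The other of the two.
- terminal_plug: light grey pluggable terminal block with ten black openings, lying on the bench beside the work, 19 x 64 x 25 mm (x, y, z). Origin: centre of its underside. Not part of the job: leave it where it is.
- tape_roll: roll of black tape lying flat beside the work, 55 mm across, 19 mm high. Origin: centre of its underside. Not part of the job: leave it where it is.
There are look-alikes about, which are no part of the job. What is shaped like the grey_relay_b but green is not meant.

How it is judged:
By the outcome, as a careful person would: the job done as asked, in the order asked, and still so for the second after the job is handed in, with the robot touching nothing.
It also fails if it takes over 80 s, if anything falls off the work surface, if the arm or the gripper's body presses on something with over 40 N, if the wrist force passes 120 N, or if a joint passes its speed limit or range.

## Working session

There is one attempt and no reset: what is moved stays moved. The work goes in short steps, Python scripts to look and compute and a tool call to move; the robot and the scene stay as the last step left them, time stands still between calls to the robot, and variables do not carry over. Pictures are saved under pics/ and viewed, at most 14 in all, crops included, and the job is handed in when it is done.

Besides the shell and the picture viewer there is one more tool, called after "Emit:" as name(argument=value, ...), one argument or row to a line, values as JSON. apply_moves: Moves the arm, as the interface text tells. Its arguments: {"type":"object","properties":{"deltas":{"type":"array"}},"required":["deltas"]}

```bash
mkdir -p pics; ls; python3 - <<'E'
from plant import ctrl
import cv2,numpy as np
np.set_printoptions(precision=4,suppress=True)
print(ctrl.get_obs())
for n in("top","side","wrist"):
    print(n,ctrl.camera_params(n))
    im=ctrl.snapshot(n);cv2.imwrite(f"pics/{n}0.png",im[:,:,::-1])
a=cv2.imread("pics/top0.png");cv2.imwrite("pics/top0b.png",cv2.resize(a,(800,600),interpolation=cv2.INTER_CUBIC))
E
```

```text
pics
{'clock': 0.0, 'joint_pos': array([ 86.9233,  20.5923,   0.6346,  -0.0198, -70.1358, -16.5074]), 'qvel': array([ 0.0423, -0.0575,  0.0067,  0.0081, -0.0475, -0.0702]), 'tau': array([  0.0001, -58.272 ,  29.3043,   6.9967,   0.0068,  -0.0002]), 'tool_pos': array([0.2261, 0.6355, 0.2256]), 'orientation': array([179.905 ,  -0.0088, -19.5908]), 'force': array([ 0.4198, -0.362 ,  0.3962]), 'moment': array([0.0554, 0.0078, 0.016 ]), 'gripper_force': 0.0, 'opening': 0.08730799040407804}
top {'fx': 384.57407172672146, 'fy': 384.57407172672146, 'cx': 257.62318366810433, 'cy': 188.10386748094766, 'cam_to_world': array([[ 0.0181,  0.992 , -0.1251,  0.4849],
       [-0.9991,  0.0132, -0.0397, -0.2118],
       [-0.0377,  0.1257,  0.9914,  0.8903],
       [ 0.    ,  0.    ,  0.    ,  1.    ]])}
side {'fx': 418.6788742631011, 'fy': 418.6788742631011, 'cx': 262.7255013610283, 'cy': 191.4374408076674, 'cam_to_world': array([[-0.1199, -0.5339,  0.837 ,  1.362 ],
       [ 0.9928, -0.059 ,  0.1046, -0.0865],
       [-0.0065,  0.8435,  0.5371,  0.5106],
       [ 0.    ,  0.    ,  0.    ,  1.    ]])}
wrist {'fx': 334.1457738837813, 'fy': 334.1457738837813, 'cx': 257.3799180641587, 'cy': 190.68435920684624, 'mount': array([[-0.0002,  0.9532,  0.3023,  0.0824],
       [ 1.    , -0.0002,  0.0012, -0.0004],
       [ 0.0012,  0.3023, -0.9532, -0.1584],
       [ 0.    ,  0.    ,  0.    ,  1.    ]])}
```

View pics/top0b.png

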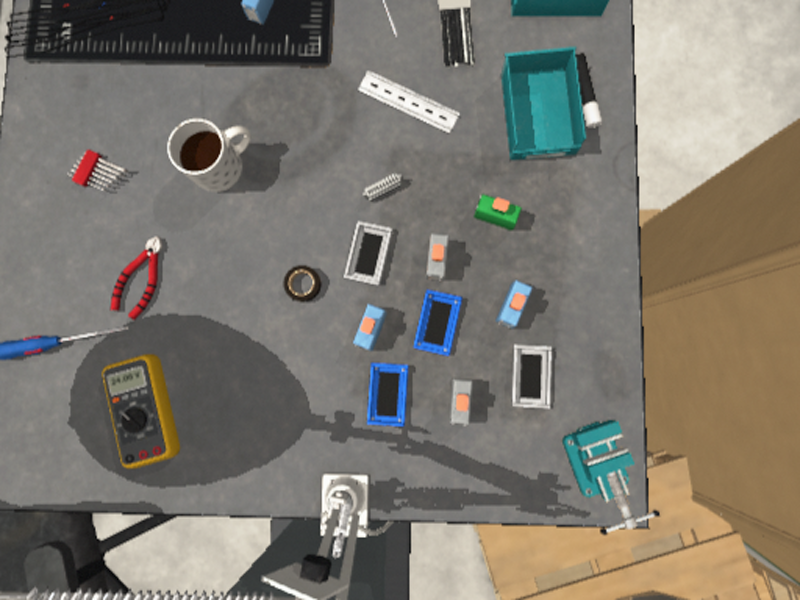

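View pics/side0.png

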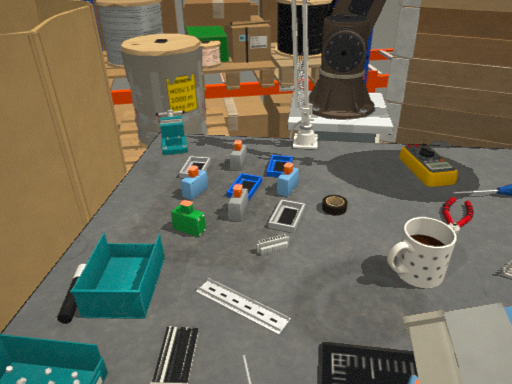

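The top view (800 px wide) shows these candidates:
- **Blue relays:** (370,327) and (515,303).
- **Grey relays:** (438,256) and (461,402).
- **Blue carriers:** (438,322) and (388,394).
- **Grey carriers:** (369,252) and (532,376).
- **Not meant:** the green relay at (497,211), the tape at (302,284), the terminal block at (382,187), and a blue item on the far mat at (258,8).

A post stands at about (345,500). The side view agrees with all of this.

```bash
cat > h.py <<'E'
import numpy as np,cv2
from plant import ctrl
from scipy.spatial.transform import Rotation as Rn
def cam(n,o=None):
    p=ctrl.camera_params(n)
    if n!="wrist": return p,p["cam_to_world"]
    o=o or ctrl.get_obs(); T=np.eye(4)
    T[:3,:3]=Rn.from_euler("xyz",o["orientation"],degrees=True).as_matrix();T[:3,3]=o["tool_pos"]
    return p,T@p["mount"]
def ray(p,M,uv,z):
    uv=np.atleast_2d(uv).astype(float)
    d=np.c_[(uv[:,0]-p["cx"])/p["fx"],-(uv[:,1]-p["cy"])/p["fy"],-np.ones(len(uv))]@M[:3,:3].T
    o=M[:3,3]; return o+d*((z-o[2])/d[:,2])[:,None]
def masks(im):
    h=cv2.cvtColor(im,cv2.COLOR_RGB2HSV);H,S,V=[h[...,i].astype(int) for i in range(3)]
    return dict(tab=(H<14)&(S>110)&(V>150),carrB=(H>105)&(H<125)&(S>170)&(V>90),relB=(H>95)&(H<118)&(S>60)&(S<160)&(V>110),pad=(V<45))
def blobs(m,amin,amax):
    c,_=cv2.findContours(m.astype(np.uint8),cv2.RETR_EXTERNAL,cv2.CHAIN_APPROX_NONE)
    return [k[:,0,:] for k in c if amin<cv2.contourArea(k)<amax]
def rect(p,M,k,z):
    w=ray(p,M,k,z)[:,:2].astype(np.float32)
    (cx,cy),(a,b),t=cv2.minAreaRect(w)
    if a<b:a,b,t=b,a,t+90
    return np.round([cx*1000,cy*1000,a*1000,b*1000,(t+90)%180-90],1)
E
python3 - <<'E'
from h import *
im=cv2.imread("pics/top0.png")[:,:,::-1].copy();p,M=cam("top")
ms=masks(im)
for n,z in(("tab",.064),("carrB",.015),("relB",.045),("pad",.004)):
    for k in blobs(ms[n],25,1500):
        u=k.mean(0)
        if 210<u[0]<380 and 100<u[1]<290: print(n,u.round(),rect(p,M,k,z))
print("post",ray(p,M,[[220,320]],0), ray(p,M,[[193,181],[318,135],[244,119]],0.01))
E
```

```text
tab [295. 257.] [ 4.436e+02 -2.614e+02  2.080e+01  1.470e+01  3.000e-01]
tab [235. 208.] [ 545.6 -130.8   18.4   14.5  -20.4]
tab [331. 193.] [ 581.7 -336.6   21.4   14.3  -26.2]
tab [280. 161.] [ 6.483e+02 -2.265e+02  2.000e+01  1.310e+01  6.000e-01]
tab [320. 130.] [ 718.7 -313.9   19.4   15.7   71.3]
carrB [248. 252.] [ 450.1 -156.7   86.5   53.7   -2.6]
carrB [280. 206.] [ 555.  -227.8   87.2   53.4  -11.8]
relB [236. 209.] [ 545.1 -130.9   60.8   27.   -19.6]
relB [329. 194.] [ 580.8 -334.5   64.    29.6  -23. ]
pad [248. 252.] [ 450.2 -157.2   59.5   26.3   -3. ]
pad [340. 239.] [ 4.806e+02 -3.643e+02  5.880e+01  2.490e+01 -4.000e-01]
pad [280. 206.] [ 555.2 -228.6   59.6   25.3  -11.9]
pad [237. 162.] [ 657.7 -124.3   59.3   25.2  -11.3]
post [[ 0.29753135 -0.09699043  0.        ]] [[ 0.6106166  -0.02560777  0.01      ]
 [ 0.72284884 -0.31539459  0.01      ]
 [ 0.76030446 -0.14129502  0.01      ]]
```

Everything measured matches the given sizes. The tall post near the arm's path needs a closer look before I move.

```bash
python3 - <<'E'
from h import *
a=cv2.imread("pics/top0.png")[280:384,150:300];b=cv2.imread("pics/side0.png")[0:160,230:440]
a=cv2.resize(a,(400,277),interpolation=2);b=cv2.resize(b,(400,305),interpolation=2)
c=cv2.resize(cv2.imread("pics/wrist0.png"),(400,300))
o=np.zeros((590,800,3),np.uint8);o[:277,:400]=a;o[:305,400:]=b;o[285:585,:400]=c
r=cv2.resize(cv2.imread("pics/top0.png")[100:290,215:370],(230,282),interpolation=2);o[307:589,500:730]=r
cv2.imwrite("pics/post.png",o)
E
```

```text
(no output)
```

View pics/post.png

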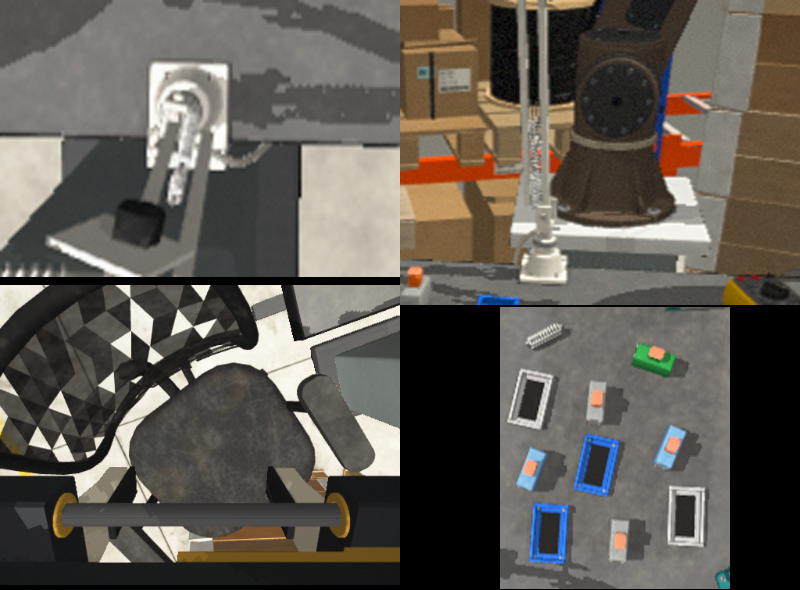

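The post is an articulated desk lamp. Its elbow is off the top of the frame, and its head throws the disc shadow on the left. I'll turn the wrist camera on it from where the arm is, since the arm has to swing past it.

Emit:
apply_moves(
  deltas=[
    {"fingers":87.6,"delta_pos":[0,0,0],"angular":[0,0,-8.5]},
    {"fingers":87.6,"delta_pos":[0,0,0],"angular":[0,0,-17]},
    {"fingers":87.6,"delta_pos":[0,0,0],"angular":[0,0,-25.5]},
    {"fingers":87.6,"delta_pos":[0,0,0],"angular":[0,0,-34]},
    {"fingers":87.6,"delta_pos":[0,0,0],"angular":[0,0,-42.5]},
    {"fingers":87.6,"delta_pos":[0,0,0],"angular":[0,0,-51]},
    {"fingers":87.6,"delta_pos":[0,0,0],"angular":[0,0,-59.5]},
    {"fingers":87.6,"delta_pos":[0,0,0],"angular":[0,0,-68]},
    {"fingers":87.6,"delta_pos":[0,0,0],"angular":[0,0,-76.5]},
    {"fingers":87.6,"delta_pos":[0,0,0],"angular":[0,0,-85]},
  ],
)

```text
clock: 1.15
tool_pos: [0.2262, 0.6357, 0.2262]
orientation: [180.0, 0.0, 65.8]
force: [-0.4, -0.5, -0.1]
opening: 0.0875
gripper_force: 0.0
```

Emit:
apply_moves(
  deltas=[
    {"fingers":87.6,"delta_pos":[0,0,0],"angular":[0,-8,0]},
    {"fingers":87.6,"delta_pos":[0,0,0],"angular":[0,-16,0]},
    {"fingers":87.6,"delta_pos":[-20,0,0],"angular":[0,-24,0]},
    {"fingers":87.6,"delta_pos":[-50,0,-10],"angular":[0,-32,0]},
    {"fingers":87.6,"delta_pos":[-80,0,-20],"angular":[0,-40,0]},
    {"fingers":87.6,"delta_pos":[-110,0,-30],"angular":[0,-48,0]},
    {"fingers":87.6,"delta_pos":[-110,0,-30],"angular":[0,-48,0]},
  ],
)

```text
clock: 1.85
tool_pos: [0.18, 0.5348, 0.2536]
orientation: [179.9, 48.5, 65.3]
force: [-0.3, -0.4, -1.5]
opening: 0.0874
gripper_force: 0.0
```

```bash
python3 - <<'E'
from h import *
o=ctrl.get_obs();print(o["tool_pos"],o["orientation"],o["joint_pos"],o["clock"],o["force"])
p,M=cam("wrist",o);np.save("M1.npy",M);print(M)
im=ctrl.snapshot("wrist");cv2.imwrite("pics/w1.png",im[:,:,::-1])
E
```

```text
[0.17999182 0.53482441 0.25357438] [179.94221398  48.53742137  65.33051089] [  82.04965608   39.99198992   26.50500998  -14.81696007 -122.94089074
   70.56824762] 1.85 [-0.30000521 -0.39409005 -1.52182883]
[[ 0.90895626  0.16992576  0.38068852  0.25221929]
 [-0.41688971  0.36782525  0.83120849  0.69260367]
 [ 0.00121688 -0.91423729  0.40517737  0.29673306]
 [ 0.          0.          0.          1.        ]]
```

View pics/w1.png

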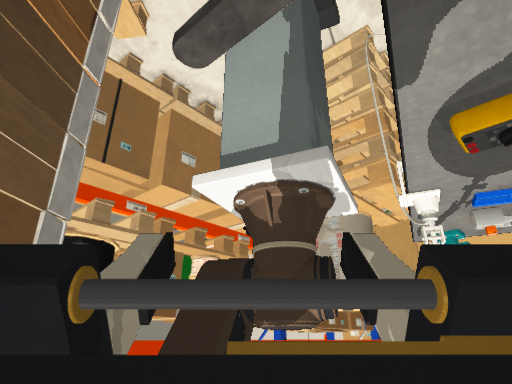

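The wrist view shows the robot base and the lamp foot at (425,205). The gripper hides everything above them. I'll roll the camera so the lamp's upper part comes into view.

```bash
cat >> h.py <<'E'
def go(pos,R,o=None,n=0):
    """print delta_pos(mm), rotvec(deg) in current tool frame to reach pos(m), R"""
    o=o or ctrl.get_obs();R0=Rn.from_euler("xyz",o["orientation"],degrees=True)
    d=R0.inv().apply(np.array(pos)-o["tool_pos"])*1000;r=(R0.inv()*R).as_rotvec(degrees=True)
    print("d",d.round(1),"r",r.round(1),"|r|",np.linalg.norm(r).round(1));return d,r
E
python3 - <<'E'
from h import *
R=Rn.from_euler("x",-80,degrees=True)*Rn.from_euler("xyz",[180,0,0],degrees=True)
print(R.as_matrix().round(2))
go([.22,.47,.30],R)
E
```

```text
[[ 1.    0.    0.  ]
 [ 0.   -0.17 -0.98]
 [ 0.    0.98 -0.17]]
d [-63.4  63.4   2. ] r [-41.   -6.9  75.4] |r| 86.2
```

Emit:
apply_moves(
  deltas=[
    {"fingers":87.6,"delta_pos":[-6,6,0],"angular":[-4,-0.7,7.4]},
    {"fingers":87.6,"delta_pos":[-12,12,0],"angular":[-8,-1.4,14.8]},
    {"fingers":87.6,"delta_pos":[-18,18,0],"angular":[-12,-2.1,22.2]},
    {"fingers":87.6,"delta_pos":[-24,24,0],"angular":[-16,-2.8,29.6]},
    {"fingers":87.6,"delta_pos":[-30,30,0],"angular":[-20,-3.5,37]},
    {"fingers":87.6,"delta_pos":[-36,36,0],"angular":[-24,-4.2,44.4]},
    {"fingers":87.6,"delta_pos":[-42,42,0],"angular":[-28,-4.9,51.8]},
    {"fingers":87.6,"delta_pos":[-50,50,0],"angular":[-32,-5.6,59]},
    {"fingers":87.6,"delta_pos":[-57,57,0],"angular":[-36,-6.3,66]},
    {"fingers":87.6,"delta_pos":[-63,63,0],"angular":[-40,-6.9,74]},
  ],
)

```text
clock: 2.9
tool_pos: [0.2204, 0.4717, 0.3037]
orientation: [101.4, 1.5, 0.4]
force: [-0.1, -0.1, 0.1]
opening: 0.0874
gripper_force: 0.0
```

```bash
python3 - <<'E'
from h import *
o=ctrl.get_obs();print(o["tool_pos"],o["orientation"],o["joint_pos"],o["clock"],o["force"])
p,M=cam("wrist",o);np.save("M2.npy",M);print(M)
im=ctrl.snapshot("wrist");cv2.imwrite("pics/w2.png",cv2.rotate(im[:,:,::-1],cv2.ROTATE_90_CLOCKWISE))
E
```

```text
[0.22038256 0.47169947 0.30371621] [101.38031111   1.47187799   0.40512027] [  88.09415252   47.607908     17.19883548    2.96228465 -138.16949914
    4.10709626] 2.9 [-0.08418827 -0.12175238  0.05202252]
[[ 0.02554248  0.95327755  0.30101412  0.30261047]
 [-0.19801422 -0.29032154  0.9362178   0.62774295]
 [ 0.97986629 -0.0835184   0.18134697  0.33300744]
 [ 0.          0.          0.          1.        ]]
```

View pics/w2.png

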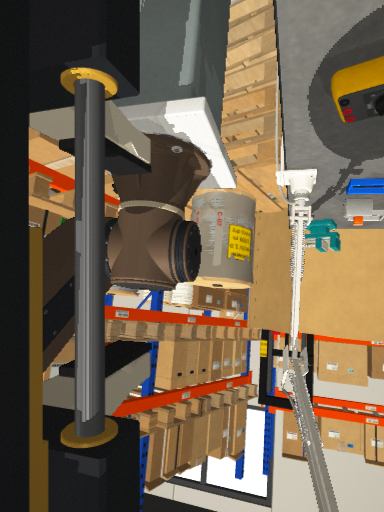

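The view is rotated, with up pointing down the picture. It shows the lamp foot at (297,178), a vertical post to the elbow at about (292,365), and the upper arm widening toward the camera to (330,512).

```bash
python3 - <<'E'
from h import *
p=ctrl.camera_params("wrist");M=np.load("M2.npy")
def dirs(uv):
    uv=np.array(uv,float);d=np.array([(uv[0]-p["cx"])/p["fx"],-(uv[1]-p["cy"])/p["fy"],-1]);return M[:3,:3]@d
o=M[:3,3]
for n,u,v in(("foot",297,190),("post mid",296,280),("elbow",292,365),("arm",308,430),("armend",328,508)):
    d=dirs((v,383-u));out=[]
    for y in(-.1,-.05,.0,.1,.2,.3):
        out.append(np.round(o+d*(y-o[1])/d[1],3)[[0,2]])
    print(n,out)
# shadows in top image
pt,Mt=cam("top")
s=1/1.5625
for n,u in(("elbow sh",(590,513)),("arm end sh",(312,420)),("disc c",(190,400)),("disc L",(70,400)),("disc top",(190,315)),("disc bot",(190,485)),("foot",(345,492))):
    print(n,ray(pt,Mt,np.array(u)*s,0).round(3))
E
```

```text
foot [array([0.297, 0.034]), array([0.297, 0.055]), array([0.298, 0.075]), array([0.299, 0.116]), array([0.299, 0.157]), array([0.3  , 0.199])]
post mid [array([0.3  , 0.234]), array([0.3  , 0.241]), array([0.301, 0.248]), array([0.301, 0.261]), array([0.301, 0.275]), array([0.302, 0.289])]
elbow [array([0.297, 0.406]), array([0.297, 0.401]), array([0.298, 0.396]), array([0.299, 0.386]), array([0.299, 0.376]), array([0.3  , 0.366])]
arm [array([0.33 , 0.522]), array([0.328, 0.509]), array([0.326, 0.496]), array([0.322, 0.47 ]), array([0.318, 0.444]), array([0.315, 0.418])]
armend [array([0.366, 0.647]), array([0.362, 0.626]), array([0.358, 0.604]), array([0.349, 0.561]), array([0.34 , 0.518]), array([0.331, 0.475])]
elbow sh [[ 0.289 -0.447  0.   ]]
arm end sh [[ 0.409 -0.047  0.   ]]
disc c [[0.435 0.136 0.   ]]
disc L [[0.431 0.318 0.   ]]
disc top [[0.561 0.144 0.   ]]
disc bot [[0.313 0.128 0.   ]]
foot [[ 0.309 -0.098  0.   ]]
```

```bash
cat > kin.py <<'E'
from h import *
from scipy.optimize import least_squares
def fk(q,P):
    a1,d1,L1,a3,L2,d6=P[:6];q=np.asarray(q)+np.r_[P[6:9],P[9],P[10],P[11]]
    E=lambda ax,t:Rn.from_euler(ax,t,degrees=True)
    R=E("z",q[0]);p=np.array([0,0,d1])+R.apply([a1,0,0]);pts=[p]
    R=R*E("y",q[1]);p=p+R.apply([0,0,L1]);pts.append(p)
    R=R*E("y",q[2]);p=p+R.apply([0,0,a3]);pts.append(p);p=p+R.apply([L2,0,0]);pts.append(p)
    R=R*E("x",P[12]*q[3])*E("y",-q[4]);p=p+R.apply([d6,0,0])
    R=R*E("x",P[13]*q[5])
    pts.append(p); return np.array(pts),R*E("y",90)*E("z",P[14])
def fit(data):
    best=None
    for s4 in(1,-1):
     for s6 in(1,-1):
      for z in(0,90,180,270):
       x0=np.r_[0.05,.4,.35,.03,.35,.3,np.zeros(6)]
       f=lambda x:np.concatenate([np.r_[(fk(q,np.r_[x,s4,s6,z])[0][-1]-t)*1000,(fk(q,np.r_[x,s4,s6,z])[1].inv()*r).as_rotvec(degrees=True)*5] for q,t,r in data]+[(x-x0)*np.r_[np.full(6,3),np.full(6,.02)]])
       s=least_squares(f,x0)
       if best is None or s.cost<best[0]: best=(s.cost,np.r_[s.x,s4,s6,z])
    return best
E
cat > d.py <<'E'
from h import *
R=lambda e:Rn.from_euler("xyz",e,degrees=True)
data=[([86.9233,20.5923,.6346,-.0198,-70.1358,-16.5074],np.array([.2261,.6355,.2256]),R([179.905,-.0088,-19.5908])),
([82.0497,39.992,26.505,-14.817,-122.9409,70.5682],np.array([.18,.53482,.25357]),R([179.942,48.537,65.33])),
([88.0942,47.6079,17.1988,2.9623,-138.1695,4.1071],np.array([.22038,.4717,.30372]),R([101.38,1.472,.405]))]
E
python3 - <<'E'
from kin import *;from d import data
np.set_printoptions(precision=3,suppress=True)
c,P=fit(data);print(c,P)
np.save("P.npy",P)
for q,t,r in data: print(fk(q,P)[0])
E
```

```text
18430.6974962134 [   0.223   -0.051   -0.456    0.552   -0.311    0.411  -12.606 -114.697
  104.509   10.303   19.359   10.209   -1.      -1.     270.   ]
[[ 0.06   0.215 -0.051]
 [ 0.183  0.652 -0.018]
 [ 0.212  0.754  0.524]
 [ 0.129  0.46   0.583]
 [ 0.237  0.633  0.226]]
[[ 0.078  0.209 -0.051]
 [ 0.233  0.62  -0.171]
 [ 0.394  1.051  0.135]
 [ 0.333  0.889  0.394]
 [ 0.169  0.539  0.253]]
[[ 0.056  0.216 -0.051]
 [ 0.161  0.622 -0.228]
 [ 0.274  1.058  0.091]
 [ 0.229  0.884  0.345]
 [ 0.208  0.475  0.304]]
```

```bash
sed -i 's/E("y",q\[2\])/E("y",-q[2])/; s/np.zeros(6)\]/-16,np.zeros(5)]/' kin.py
python3 - <<'E'
from kin import *;from d import data
np.set_printoptions(precision=3,suppress=True)
c,P=fit(data);print(c,P)
np.save("P.npy",P)
for q,t,r in data: print(fk(q,P)[0])
E
```

```text
1866.7696800031458 [  0.081   0.058   0.675   0.178   0.245   0.408 -12.709   4.828 -18.282
  10.247  23.052   9.139  -1.     -1.    270.   ]
[[0.022 0.078 0.058]
 [0.101 0.356 0.668]
 [0.134 0.473 0.798]
 [0.183 0.646 0.63 ]
 [0.234 0.633 0.226]]
[[0.029 0.076 0.058]
 [0.196 0.521 0.537]
 [0.234 0.62  0.68 ]
 [0.303 0.804 0.534]
 [0.169 0.539 0.254]]
[[0.02  0.078 0.058]
 [0.155 0.596 0.47 ]
 [0.191 0.734 0.575]
 [0.228 0.875 0.378]
 [0.211 0.474 0.304]]
```

```bash
cat > kin.py <<'E'
from h import *
from scipy.optimize import least_squares
E_=lambda ax,t:Rn.from_euler(ax,t,degrees=True)
def fk(q,P):
    a1,d1,L1,a3,L2,d6,b,tx,ty,o1,s4,s6,z=P
    R=E_("z",q[0]+o1);p=np.array([0,0,d1])+R.apply([a1,b,0]);pts=[p]
    R=R*E_("y",q[1]);p=p+R.apply([0,0,L1]);pts.append(p)
    R=R*E_("y",-q[2]);p=p+R.apply([0,0,a3]);pts.append(p);p=p+R.apply([L2,0,0]);pts.append(p)
    R=R*E_("x",s4*q[3])*E_("y",-q[4])*E_("x",s6*q[5])*E_("y",90)*E_("z",z);p=p+R.apply([tx,ty,d6])
    pts.append(p); return np.array(pts),R
def fit(data):
    res=[]
    for s4 in(1,-1):
     for s6 in(1,-1):
      for z in(0,90,180,270):
       x0=np.r_[0.05,.4,.35,.03,.35,.3,0,0,0,0]
       def f(x):
         P=np.r_[x,s4,s6,z];r=[(x-x0)*np.r_[np.full(9,1),.3]]
         for q,t,r_ in data:
           a,b=fk(q,P);r.append((a[-1]-t)*1000);r.append((b.inv()*r_).as_rotvec(degrees=True)*3)
         return np.concatenate(r)
       s=least_squares(f,x0);res.append((s.cost,np.r_[s.x,s4,s6,z]))
    return sorted(res,key=lambda t:t[0])
E
python3 - <<'E'
from kin import *;from d import data
np.set_printoptions(precision=3,suppress=True)
for c,P in fit(data)[:2]: print(c,P)
P=fit(data)[0][1];np.save("P.npy",P)
for q,t,r in data: print(fk(q,P)[0], t,(fk(q,P)[1].inv()*r).as_rotvec(degrees=True))
E
```

```text
16.16964026615639 [ -0.576  -1.117   4.224  -1.264  -0.024   1.433  -0.567  -0.41   -0.079
   0.223  -1.     -1.    270.   ]
4105.475270783853 [  3.193   2.765  -2.374  -2.002  -1.242  -1.14   -0.541  -0.385  -0.033
  -1.144   1.     -1.    270.   ]
[[ 0.538 -0.604 -1.117]
 [ 0.612  0.88   2.837]
 [ 0.59   0.449  1.649]
 [ 0.589  0.427  1.658]
 [ 0.228  0.635  0.225]] [0.226 0.635 0.226] [-0.    -0.     0.223]
[[ 0.484 -0.647 -1.117]
 [ 0.849  2.043  2.119]
 [ 0.81   1.751  0.891]
 [ 0.807  1.728  0.896]
 [ 0.18   0.535  0.254]] [0.18  0.535 0.254] [0.168 0.    0.148]
[[ 0.55  -0.592 -1.117]
 [ 0.642  2.526  1.731]
 [ 0.623  1.886  0.641]
 [ 0.622  1.866  0.653]
 [ 0.219  0.472  0.304]] [0.22  0.472 0.304] [ 0.005 -0.219  0.044]
```

```bash
sed -i 's/np.full(9,1)/np.r_[np.full(6,8),8,20,20]/; s/for s4 in(1,-1)/for s4 in(-1,)/; s/for s6 in(1,-1)/for s6 in(-1,)/; s/(0,90,180,270)/(270,)/; s/,.3\]$/,.3]/' kin.py
python3 - <<'E'
from kin import *;from d import data
np.set_printoptions(precision=3,suppress=True)
c,P=fit(data)[0];print(c,P)
for q,t,r in data: print(fk(q,P)[0], t)
R=Rn.from_euler("xyz",[180,0,-19.6],degrees=True)
go([.226,.636,.3],R)
E
```

```text
54.342030543320206 [  0.387   0.219   0.517  -0.143   0.096   0.314  -0.208  -0.013  -0.03
   0.616  -1.     -1.    270.   ]
[[0.225 0.377 0.219]
 [0.232 0.559 0.703]
 [0.23  0.511 0.569]
 [0.234 0.601 0.536]
 [0.232 0.633 0.222]] [0.226 0.635 0.226]
[[0.256 0.357 0.219]
 [0.298 0.687 0.615]
 [0.294 0.654 0.477]
 [0.306 0.747 0.454]
 [0.179 0.536 0.256]] [0.18  0.535 0.254]
[[0.217 0.382 0.219]
 [0.225 0.764 0.568]
 [0.224 0.692 0.445]
 [0.226 0.775 0.396]
 [0.216 0.473 0.305]] [0.22  0.472 0.304]
d [   5.7  -33.5 -162. ] r [ 78.5 -12.8  17.2] |r| 81.4
```

Emit:
apply_moves(
  deltas=[
    {"fingers":87.6,"delta_pos":[0,-3,-16],"angular":[7.8,-1.3,1.7]},
    {"fingers":87.6,"delta_pos":[1,-7,-32],"angular":[15.7,-2.6,3.4]},
    {"fingers":87.6,"delta_pos":[2,-10,-48],"angular":[23.5,-3.9,5.1]},
    {"fingers":87.6,"delta_pos":[2,-13,-65],"angular":[31.4,-5.1,6.9]},
    {"fingers":87.6,"delta_pos":[3,-17,-81],"angular":[39.2,-6.4,8.6]},
    {"fingers":87.6,"delta_pos":[3,-20,-97],"angular":[47,-7.7,10.3]},
    {"fingers":87.6,"delta_pos":[4,-23,-113],"angular":[55,-9,12]},
    {"fingers":87.6,"delta_pos":[5,-27,-130],"angular":[62.8,-10.2,13.8]},
    {"fingers":87.6,"delta_pos":[5,-30,-146],"angular":[70.7,-11.5,15.5]},
    {"fingers":87.6,"delta_pos":[6,-33,-162],"angular":[78.5,-12.8,17.2]},
  ],
)

```text
clock: 3.95
tool_pos: [0.226, 0.6395, 0.3061]
orientation: [-179.1, 1.0, -19.3]
force: [-0.4, 0.4, 0.2]
opening: 0.0874
gripper_force: 0.0
```

```bash
cat > log.py <<'E'
from h import *
import json,os
o=ctrl.get_obs();L=json.load(open("log.json")) if os.path.exists("log.json") else []
L.append([o[k].tolist() for k in("joint_pos","tool_pos","orientation")]);json.dump(L,open("log.json","w"))
print(o["clock"],o["joint_pos"].round(1),o["tool_pos"].round(3),o["orientation"].round(1),o["force"].round(1))
from kin import fit,fk;from d import data,R
import kin
D=data+[(q,np.array(t),R(e)) for q,t,e in L]
c,P=fit(D)[0];np.save("P.npy",P);np.set_printoptions(precision=3,suppress=True);print(c,P)
E
python3 log.py
```

```text
3.95 [ 86.5  18.3   7.9  -0.7 -78.5 -15.7] [0.226 0.639 0.306] [-179.1    1.   -19.3] [-0.4  0.4  0.2]
558.6980542256472 [ -0.087  -0.06    1.151  -0.127   0.37    0.551  -0.233  -0.039  -0.008
   0.337  -1.     -1.    270.   ]
```

Emit:
apply_moves(
  deltas=[
    {"fingers":87.6,"delta_pos":[-20,40,0],"angular":[0,0,0]},
    {"fingers":87.6,"delta_pos":[-40,80,0],"angular":[0,0,0]},
    {"fingers":87.6,"delta_pos":[-50,100,0],"angular":[0,0,0]},
  ],
)

```text
clock: 4.25
tool_pos: [0.1437, 0.5584, 0.3059]
orientation: [-179.5, 1.0, -19.2]
force: [0.1, 0.1, 0.1]
opening: 0.0873
gripper_force: 0.0
```

```bash
python3 log.py
```

```text
4.25 [ 94.5   8.5  -4.9  -0.8 -75.7 -23.5] [0.144 0.558 0.306] [-179.5    1.   -19.2] [0.1 0.1 0.1]
666.1243503040578 [  0.068   0.174   0.572   0.022   0.394   0.373  -0.18    0.019  -0.002
   0.481  -1.     -1.    270.   ]
```

```bash
python3 - <<'E'
s=open('kin.py').read()
s=s.replace("b,tx,ty,o1,","b,tx,ty,w,hh,o1,").replace('*E_("y",-q[4])*E_','*E_("y",-q[4]);p=p+R.apply([0,w,hh]);R=R*E_')
s=s.replace("0,0,0,0]","0,0,0,0,0,0]").replace("8,20,20]","8,20,20,8,8]")
open('kin.py','w').write(s)
E
python3 - <<'E'
from kin import *;from d import data,R
import json
np.set_printoptions(precision=3,suppress=True)
D=data+[(q,np.array(t),R(e)) for q,t,e in json.load(open("log.json"))]
c,P=fit(D)[0];print(c,P)
for q,t,r in D: a,b=fk(q,P);print((a[-1]-t)*1000,(b.inv()*r).as_rotvec(degrees=True))
E
```

```text
5.1922316839951685 [  0.001   0.199   0.6     0.001   0.463   0.378  -0.001   0.      0.
  -0.191   0.      0.001  -1.     -1.    270.   ]
[ 0.002 -0.032  0.1  ] [-0.     0.     0.001]
[-0.     0.052  0.037] [0.001 0.    0.001]
[ 0.019 -0.039 -0.009] [-0.    -0.001  0.   ]
[-0.007 -0.104 -0.054] [0.    0.    0.001]
[-0.026  0.124 -0.062] [0.    0.    0.001]
```

The fitted arm model matches every logged pose to 0.13 mm, including a wrist with a 191 mm sideways offset. I'll use it to plan a retracted swing over the lamp and check the clearance.

```bash
cat > plan.py <<'E'
from kin import *
import json
from d import data,R
LAMP=[((.297,-.1,0),(.297,-.1,.41),.025),((.297,-.1,.40),(.424,.61,.76),.025),((.40,.65,.74),(.45,.8,.76),.13)]
def getP():
    D=data+[(q,np.array(t),R(e)) for q,t,e in json.load(open("log.json"))];return fit(D)[0][1]
def seg(a,b,n=25): return np.array(a)+np.linspace(0,1,n)[:,None]*(np.array(b)-a)
def parts(q,P):
    pts,Rt=fk(q,P);el,wr,tcp=pts[1],pts[3],pts[4];z=Rt.apply([0,0,1]);y=Rt.apply([0,1,0]);x=Rt.apply([1,0,0])
    w2=tcp-z*P[5]
    return {"fore":(el,wr,.07),"wl":(wr,w2,.06),"tool":(w2,tcp-z*.1,.06),"body":(tcp-z*.1-y*.07,tcp-z*.1+y*.07,.045),"fing":(tcp-z*.08,tcp,.065),"cam":(tcp-z*.158+x*.05,tcp-z*.158+x*.09,.03)}
def clear(q,P):
    out=(9,)
    for n,(a,b,r) in parts(q,P).items():
        A=seg(a,b)
        for i,(c,d,s) in enumerate(LAMP):
            m=np.min(np.linalg.norm(A[:,None]-seg(c,d,60)[None],axis=2))-r-s
            if m<out[0]: out=(round(m,3),n,i)
    return out
def ik(pos,R_,q0,P):
    f=lambda q:np.r_[(fk(q,P)[0][-1]-pos)*1000,(fk(q,P)[1].inv()*R_).as_rotvec(degrees=True)*5]
    s=least_squares(f,q0);return s.x,np.abs(s.fun).max()
def down(yaw): return Rn.from_euler("xyz",[180,0,yaw],degrees=True)
E
python3 - <<'E'
from plan import *
np.set_printoptions(precision=3,suppress=True)
P=getP();np.save("P.npy",P)
A=ctrl.get_obs()["joint_pos"]
def path(wps,n=12):
    for a,b in zip(wps[:-1],wps[1:]):
        print([ (clear(a+(b-a)*t,P)) for t in np.linspace(0,1,6)])
D,e=ik(np.array([.5,-.2,.28]),down(-90),np.r_[0,0,0,0,-80,0],P);print("D",D.round(1),e)
for q2,q3,q5 in((-40,-25,-20),(-30,-10,-20),(-20,0,-20)):
    B=np.r_[A[0],q2,q3,0,q5,A[5]];C=np.r_[D[0],q2,q3,0,q5,D[5]]
    print(fk(B,P)[0].round(2)[1:].tolist(),fk(C,P)[0][-1]);path([A,B,C,D])
# clearance when at work
for x,y,t in((443.6,-261.4,0),(545,-131,-20),(581,-335,-25),(648,-226,0),(450,-157,-3),(481,-364,0),(555,-228,-12),(658,-124,-11)):
    for z in(.012,.15):
        q,e=ik(np.array([x/1e3,y/1e3,z]),down(t-90),D,P);q2,e2=ik(np.array([x/1e3,y/1e3,z]),down(t+90),D+[0,0,0,0,0,170],P)
        print(x,y,q.round(0),round(e,2),clear(q,P),q2[5].round(0))
E
```

```text
D [ -0.9   5.8 -11.7   0.  -72.5   0.9] 2.3203661214665772e-11
[[0.03, -0.38, 0.66], [0.03, -0.38, 0.66], [-0.0, 0.06, 0.78], [0.16, 0.45, 0.75]] [ 0.435 -0.199  0.746]
[(np.float64(0.085), 'tool', 2), (np.float64(0.115), 'tool', 2), (np.float64(0.113), 'body', 2), (np.float64(0.09), 'body', 2), (np.float64(0.085), 'cam', 1), (np.float64(0.11), 'cam', 1)]
[(np.float64(0.11), 'cam', 1), (np.float64(0.042), 'fing', 1), (np.float64(0.06), 'fing', 1), (np.float64(0.117), 'body', 1), (np.float64(0.178), 'body', 1), (np.float64(0.224), 'body', 0)]
[(np.float64(0.224), 'body', 0), (np.float64(0.172), 'body', 0), (np.float64(0.132), 'body', 0), (np.float64(0.108), 'body', 0), (np.float64(0.098), 'body', 0), (np.float64(0.096), 'body', 0)]
[[0.02, -0.3, 0.72], [0.02, -0.3, 0.72], [-0.01, 0.14, 0.88], [0.15, 0.53, 0.88]] [ 0.51  -0.2    0.878]
[(np.float64(0.085), 'tool', 2), (np.float64(0.103), 'tool', 2), (np.float64(0.091), 'body', 2), (np.float64(0.06), 'body', 2), (np.float64(0.066), 'fing', 2), (np.float64(0.115), 'fing', 2)]
[(np.float64(0.115), 'fing', 2), (np.float64(0.064), 'fing', 2
[... 1618 characters left out ...]
3.] 0.0 (np.float64(0.118), 'fore', 1) 183.0
450 -157 [  4.  17. -39.  -0. -34.  -7.] 0.0 (np.float64(-0.046), 'fore', 1) 173.0
450 -157 [  4.   6. -30.   0. -54.  -7.] 0.0 (np.float64(0.009), 'fore', 1) 173.0
481 -364 [-19.  26. -23.   0. -41.  19.] 0.0 (np.float64(0.086), 'fore', 0) 199.0
481 -364 [-19.  17. -15.   0. -58.  19.] 0.0 (np.float64(0.136), 'fore', 1) 199.0
555 -228 [ -4.  26. -23.  -0. -41.  -8.] 0.0 (np.float64(0.053), 'fore', 1) 172.0
555 -228 [ -4.  17. -15.   0. -58.  -8.] 0.0 (np.float64(0.094), 'fore', 1) 172.0
658 -124 [  6.  31. -13.  -0. -46. -17.] 0.0 (np.float64(0.05), 'fore', 1) 163.0
658 -124 [  6.  23.  -6.  -0. -61. -17.] 0.0 (np.float64(0.083), 'fore', 1) 163.0
```

```bash
cat >> plan.py <<'E'
def rows(qs,P,fing=87.6,o=None):
    """print rows (deltas from the current pose) through joint configs qs"""
    p0,R0=fk(qs[0],P);out=[];c=[]
    for q in qs[1:]:
        p,R_=fk(q,P);d=R0.inv().apply(p[-1]-p0[-1])*1000;r=(R0.inv()*R_).as_rotvec(degrees=True)
        out.append({"fingers":fing,"delta_pos":[int(v) for v in d.round()],"angular":[float(v) for v in r.round(1)]});c.append(clear(q,P)[0])
    print(json.dumps(out));print("clear",[float(v) for v in c])
def lin(a,b,n): return [a+(b-a)*t for t in np.linspace(0,1,n+1)]
E
python3 - <<'E'
from plan import *
P=np.load("P.npy");A=ctrl.get_obs()["joint_pos"];B=np.r_[102,-40,-25,0,-15,90]
print(fk(B,P)[0][-1]);L=lin(A,B,16);rows(L[:9],P,0);rows(L[8:],P,0)
E
```

```text
[0.09609184 0.4698019  0.77939174]
[{"fingers": 0, "delta_pos": [-8, -8, -20], "angular": [5.2, -1.9, -7.6]}, {"fingers": 0, "delta_pos": [-16, -14, -42], "angular": [10.7, -3.2, -15.2]}, {"fingers": 0, "delta_pos": [-23, -19, -66], "angular": [16.4, -3.9, -22.6]}, {"fingers": 0, "delta_pos": [-30, -23, -92], "angular": [22.2, -3.9, -30.0]}, {"fingers": 0, "delta_pos": [-37, -25, -120], "angular": [28.1, -3.3, -37.2]}, {"fingers": 0, "delta_pos": [-42, -26, -149], "angular": [34.2, -2.0, -44.3]}, {"fingers": 0, "delta_pos": [-46, -24, -179], "angular": [40.3, -0.0, -51.1]}, {"fingers": 0, "delta_pos": [-50, -21, -211], "angular": [46.5, 2.6, -57.6]}]
clear [0.094, 0.107, 0.12, 0.124, 0.111, 0.1, 0.094, 0.094]
[{"fingers": 0, "delta_pos": [7, -19, -26], "angular": [4.7, 3.1, -7.4]}, {"fingers": 0, "delta_pos": [13, -37, -55], "angular": [9.0, 6.7, -14.8]}, {"fingers": 0, "delta_pos": [19, -53, -86], "angular": [12.9, 10.9, -22.1]}, {"fingers": 0, "delta_pos": [24, -67, -118], "angular": [16.3, 15.6, -29.2]}, {"fingers": 0, "delta_pos": [27, -80, -153], "angular": [19.4, 20.8, -36.2]}, {"fingers": 0, "delta_pos": [30, -90, -190], "angular": [21.9, 26.4, -42.9]}, {"fingers": 0, "delta_pos": [31, -97, -229], "angular": [23.8, 32.6, -49.4]}, {"fingers": 0, "delta_pos": [32, -102, -268], "angular": [25.2, 39.2, -55.6]}]
clear [0.1, 0.114, 0.133, 0.131, 0.13, 0.136, 0.148, 0.161]
```

Emit:
apply_moves(
  deltas=[
    {"fingers":0,"delta_pos":[-8,-8,-20],"angular":[5.2,-1.9,-7.6]},
    {"fingers":0,"delta_pos":[-16,-14,-42],"angular":[10.7,-3.2,-15.2]},
    {"fingers":0,"delta_pos":[-23,-19,-66],"angular":[16.4,-3.9,-22.6]},
    {"fingers":0,"delta_pos":[-30,-23,-92],"angular":[22.2,-3.9,-30.0]},
    {"fingers":0,"delta_pos":[-37,-25,-120],"angular":[28.1,-3.3,-37.2]},
    {"fingers":0,"delta_pos":[-42,-26,-149],"angular":[34.2,-2.0,-44.3]},
    {"fingers":0,"delta_pos":[-46,-24,-179],"angular":[40.3,0,-51.1]},
    {"fingers":0,"delta_pos":[-50,-21,-211],"angular":[46.5,2.6,-57.6]},
    {"fingers":0,"delta_pos":[-50,-21,-211],"angular":[46.5,2.6,-57.6]},
  ],
)

```text
clock: 5.15
tool_pos: [0.1079, 0.5947, 0.5249]
orientation: [-139.1, -23.2, 32.8]
force: [-0.2, 0.0, -0.9]
opening: 0.0208
gripper_force: 0.0
```

Emit:
apply_moves(
  deltas=[
    {"fingers":0,"delta_pos":[7,-19,-26],"angular":[4.7,3.1,-7.4]},
    {"fingers":0,"delta_pos":[13,-37,-55],"angular":[9.0,6.7,-14.8]},
    {"fingers":0,"delta_pos":[19,-53,-86],"angular":[12.9,10.9,-22.1]},
    {"fingers":0,"delta_pos":[24,-67,-118],"angular":[16.3,15.6,-29.2]},
    {"fingers":0,"delta_pos":[27,-80,-153],"angular":[19.4,20.8,-36.2]},
    {"fingers":0,"delta_pos":[30,-90,-190],"angular":[21.9,26.4,-42.9]},
    {"fingers":0,"delta_pos":[31,-97,-229],"angular":[23.8,32.6,-49.4]},
    {"fingers":0,"delta_pos":[32,-102,-268],"angular":[25.2,39.2,-55.6]},
    {"fingers":0,"delta_pos":[32,-102,-268],"angular":[25.2,39.2,-55.6]},
  ],
)

```text
clock: 6.05
tool_pos: [0.0985, 0.4689, 0.7869]
orientation: [41.0, -89.2, -119.2]
force: [-0.4, 0.6, -0.9]
opening: 0.0006
gripper_force: 0.0
```

```bash
python3 log.py; python3 - <<'E'
from h import *
o=ctrl.get_obs();p,M=cam("wrist",o);np.save("M3.npy",M);print(M)
im=ctrl.snapshot("wrist");cv2.imwrite("pics/w3.png",im[:,:,::-1])
E
```

```text
6.05 [101.4 -39.8 -24.   -1.3 -15.1  91.8] [0.099 0.469 0.787] [  41.   -89.2 -119.2] [-0.4  0.6 -0.9]
5.197471231758419 [  0.001   0.198   0.601   0.001   0.463   0.378  -0.001   0.      0.
  -0.19    0.      0.001  -1.     -1.    270.   ]
[[ 0.97897384 -0.06958114  0.19175164  0.13032384]
 [ 0.20369597  0.28336455 -0.93712992  0.31344022]
 [ 0.01087095  0.95648471  0.29157988  0.86774121]
 [ 0.          0.          0.          1.        ]]
```

View pics/w3.png

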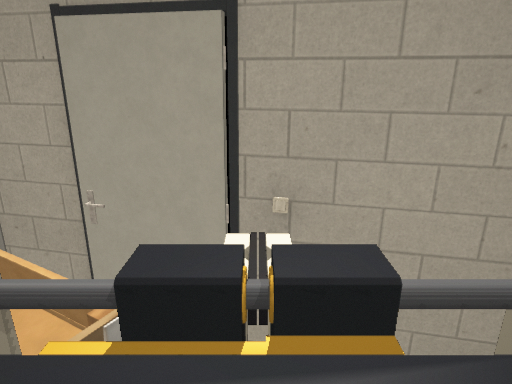

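The door and wall are ahead, and no lamp part lies within ±37° of azimuth 101°. I'll swing 18° and look again.

```bash
python3 - <<'E'
from plan import *
P=np.load("P.npy");A=ctrl.get_obs()["joint_pos"];B=A.copy();B[0]-=18
print(fk(B,P)[0][-1]);rows(lin(A,B,3),P,0)
E
```

```text
[0.2384213  0.41759465 0.78202804]
[{"fingers": 0, "delta_pos": [0, 45, -23], "angular": [-6.0, -0.1, -0.0]}, {"fingers": 0, "delta_pos": [-1, 87, -50], "angular": [-12.0, -0.1, -0.1]}, {"fingers": 0, "delta_pos": [-1, 127, -81], "angular": [-18.0, -0.2, -0.1]}]
clear [0.126, 0.102, 0.091]
```

Emit:
apply_moves(
  deltas=[
    {"fingers":0,"delta_pos":[0,45,-23],"angular":[-6,0,0]},
    {"fingers":0,"delta_pos":[-1,87,-50],"angular":[-12,0,0]},
    {"fingers":0,"delta_pos":[-1,127,-81],"angular":[-18,0,0]},
    {"fingers":0,"delta_pos":[-1,127,-81],"angular":[-18,0,0]},
  ],
)

```text
clock: 6.5
tool_pos: [0.2412, 0.4183, 0.7792]
orientation: [151.7, -89.7, 111.6]
force: [-0.1, 0.2, 0.3]
opening: 0.001
gripper_force: 0.0
```

```bash
python3 log.py; python3 - <<'E'
from h import *
o=ctrl.get_obs();p,M=cam("wrist",o);np.save("M4.npy",M);print(M)
im=ctrl.snapshot("wrist");cv2.imwrite("pics/w4.png",im[:,:,::-1])
E
```

```text
6.5 [ 84.  -39.8 -25.9   2.7 -14.1  87.5] [0.241 0.418 0.779] [151.7 -89.7 111.6] [-0.1  0.2  0.3]
5.199755402928935 [  0.001   0.198   0.601   0.001   0.463   0.378  -0.001   0.      0.
  -0.191   0.      0.001  -1.     -1.    270.   ]
[[ 0.99316279  0.03276939 -0.11204393  0.22279816]
 [-0.11669694  0.3040338  -0.94548679  0.2620113 ]
 [ 0.00308212  0.95209748  0.30577915  0.86252132]
 [ 0.          0.          0.          1.        ]]
```

View pics/w4.png

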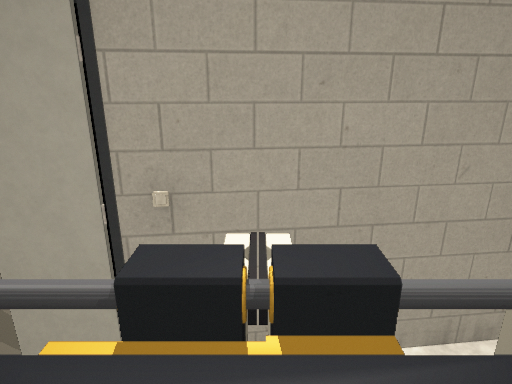

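There is still no lamp in view at azimuth 46–120°, so its upper arm must end nearer than the shadow suggested. I'll raise and tuck the wrist, then look further right and down.

```bash
python3 - <<'E'
from plan import *
P=np.load("P.npy");A=ctrl.get_obs()["joint_pos"];B=np.r_[80,-42,-8,0,-44,90];C=np.r_[64,-42,-8,0,-44,90]
print(fk(A,P)[0][-1],fk(B,P)[0][-1],fk(C,P)[0][-1]);rows(lin(A,B,4)+lin(B,C,3)[1:],P,0)
E
```

```text
[0.24010121 0.41921524 0.7792127 ] [0.25036257 0.3154153  0.83915353] [0.32760419 0.23418737 0.83915353]
[{"fingers": 0, "delta_pos": [17, 8, -20], "angular": [-1.1, -2.4, 0.1]}, {"fingers": 0, "delta_pos": [32, 15, -44], "angular": [-2.0, -4.9, 0.2]}, {"fingers": 0, "delta_pos": [47, 20, -71], "angular": [-2.8, -7.3, 0.3]}, {"fingers": 0, "delta_pos": [59, 22, -102], "angular": [-3.5, -9.8, 0.4]}, {"fingers": 0, "delta_pos": [59, 53, -123], "angular": [-8.8, -9.7, 0.9]}, {"fingers": 0, "delta_pos": [59, 82, -148], "angular": [-14.1, -9.7, 1.4]}, {"fingers": 0, "delta_pos": [59, 108, -174], "angular": [-19.4, -9.7, 1.9]}]
clear [0.105, 0.119, 0.136, 0.155, 0.149, 0.149, 0.155]
```

Emit:
apply_moves(
  deltas=[
    {"fingers":0,"delta_pos":[17,8,-20],"angular":[-1.1,-2.4,0]},
    {"fingers":0,"delta_pos":[32,15,-44],"angular":[-2,-4.9,0]},
    {"fingers":0,"delta_pos":[47,20,-71],"angular":[-2.8,-7.3,0]},
    {"fingers":0,"delta_pos":[59,22,-102],"angular":[-3.5,-9.8,0]},
    {"fingers":0,"delta_pos":[59,53,-123],"angular":[-8.8,-9.7,1]},
    {"fingers":0,"delta_pos":[59,82,-148],"angular":[-14.1,-9.7,1.4]},
    {"fingers":0,"delta_pos":[59,108,-174],"angular":[-19.4,-9.7,1.9]},
    {"fingers":0,"delta_pos":[59,108,-174],"angular":[-19.4,-9.7,1.9]},
  ],
)

```text
clock: 7.35
tool_pos: [0.3285, 0.2329, 0.8402]
orientation: [179.9, -80.0, 63.8]
force: [0.6, -0.2, 0.5]
opening: 0.0005
gripper_force: 0.0
```

```bash
python3 log.py; python3 - <<'E'
from h import *
o=ctrl.get_obs();p,M=cam("wrist",o);np.save("M5.npy",M);print(M)
im=ctrl.snapshot("wrist");cv2.imwrite("pics/w5.png",im[:,:,::-1])
E
```

```text
7.35 [ 62.1 -41.5  -7.   -2.3 -44.6  91.9] [0.328 0.233 0.84 ] [179.9 -80.   63.8] [ 0.6 -0.2  0.5]
5.207610494478002 [  0.      0.199   0.601   0.      0.463   0.378  -0.001   0.      0.
  -0.191   0.      0.     -1.     -1.    270.   ]
[[ 8.96397873e-01  2.04419319e-01 -3.93298354e-01  2.65890410e-01]
 [-4.43249336e-01  4.15278980e-01 -7.94401281e-01  1.06619777e-01]
 [ 9.37570121e-04  8.86428853e-01  4.62863922e-01  9.49034744e-01]
 [ 0.00000000e+00  0.00000000e+00  0.00000000e+00  1.00000000e+00]]
```

View pics/w5.png

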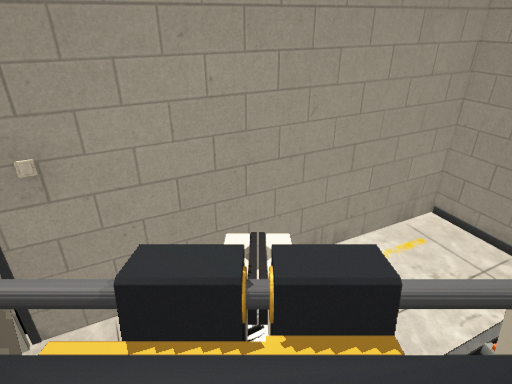

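Nothing of the lamp is in view above −45° elevation, so it is well below this height and the high swing is safe. I'll check the top picture against the lamp's elbow to pin down its upper arm.

```bash
python3 - <<'E'
from plan import *
def proj(p,M,X):
    c=(np.atleast_2d(X)-M[:3,3])@M[:3,:3];return np.c_[p["cx"]+p["fx"]*c[:,0]/-c[:,2],p["cy"]-p["fy"]*c[:,1]/-c[:,2]].round(0)
p,M=cam("top");print("top post",proj(p,M,[[.297,-.1,z] for z in(0,.1,.2,.3,.4)]).tolist(), "base",proj(p,M,[[0.15,0,0],[.2,0,0]]).tolist())
pw=ctrl.camera_params("wrist");M2=np.load("M2.npy")
# plane of the upper arm in w2, intersect with top-image rays
def d2(u,v):
    u,v=v,383-u;return M2[:3,:3]@np.array([(u-pw["cx"])/pw["fx"],-(v-pw["cy"])/pw["fy"],-1])
n=np.cross(d2(292,365),d2(328,508))
for u in((175,383),(185,370),(190,360),(195,345),(202,363),(205,345),(221,360),(226,340)):
    a=ray(p,M,u,0)[0]-M[:3,3];t=n@(M2[:3,3]-M[:3,3])/(n@a);print(u,(M[:3,3]+t*a).round(3))
P=np.load("P.npy");A=ctrl.get_obs()["joint_pos"]
C=np.r_[0,-42,-8,0,-44,90];L=lin(A,C,9);rows(L,P,0)
E
```

```text
top post [[221.0, 320.0], [215.0, 331.0], [206.0, 345.0], [195.0, 364.0], [178.0, 391.0]] base [[174.0, 388.0], [175.0, 364.0]]
(175, 383) [ 0.26  -0.066  0.273]
(185, 370) [ 0.155 -0.001 -0.099]
(190, 360) [-0.08   0.156 -0.937]
(195, 345) [ 2.363 -1.521  7.778]
(202, 363) [-0.004  0.053 -0.663]
(205, 345) [ 2.029 -1.148  6.569]
(221, 360) [-0.196  0.063 -1.332]
(226, 340) [ 1.038 -0.452  3.031]
[{"fingers": 0, "delta_pos": [-5, 42, -26], "angular": [-7.0, 0.0, 1.2]}, {"fingers": 0, "delta_pos": [-10, 81, -57], "angular": [-14.0, 0.0, 2.5]}, {"fingers": 0, "delta_pos": [-16, 116, -93], "angular": [-21.0, 0.0, 3.7]}, {"fingers": 0, "delta_pos": [-23, 146, -132], "angular": [-28.0, 0.0, 5.0]}, {"fingers": 0, "delta_pos": [-31, 171, -175], "angular": [-35.0, 0.0, 6.2]}, {"fingers": 0, "delta_pos": [-39, 190, -221], "angular": [-42.0, 0.1, 7.4]}, {"fingers": 0, "delta_pos": [-48, 203, -268], "angular": [-49.0, 0.1, 8.7]}, {"fingers": 0, "delta_pos": [-56, 210, -317], "angular": [-56.0, 0.1, 9.9]}, {"fingers": 0, "delta_pos": [-65, 211, -366], "angular": [-63.0, 0.1, 11.1]}]
clear [0.17, 0.19, 0.214, 0.238, 0.262, 0.284, 0.306, 0.326, 0.345]
```

```bash
python3 - <<'E'
from plan import *
P=np.load("P.npy");A=ctrl.get_obs()["joint_pos"]
C=np.r_[25,-42,-8,0,-74,90];L=lin(A,C,6);print(fk(C,P)[0][-1]);rows(L,P,0)
E
```

```text
[ 0.32714499 -0.05907247  0.66205704]
[{"fingers": 0, "delta_pos": [-37, 37, -25], "angular": [-6.2, -5.0, 1.4]}, {"fingers": 0, "delta_pos": [-75, 70, -56], "angular": [-12.3, -9.9, 3.4]}, {"fingers": 0, "delta_pos": [-112, 96, -94], "angular": [-18.4, -14.8, 5.9]}, {"fingers": 0, "delta_pos": [-149, 115, -136], "angular": [-24.3, -19.6, 8.9]}, {"fingers": 0, "delta_pos": [-186, 126, -181], "angular": [-30.1, -24.2, 12.5]}, {"fingers": 0, "delta_pos": [-221, 129, -229], "angular": [-35.7, -28.7, 16.7]}]
clear [0.143, 0.135, 0.132, 0.129, 0.127, 0.125]
```

Emit:
apply_moves(
  deltas=[
    {"fingers":0,"delta_pos":[-37,37,-25],"angular":[-6.2,-5,1.4]},
    {"fingers":0,"delta_pos":[-75,70,-56],"angular":[-12.3,-9.9,3.4]},
    {"fingers":0,"delta_pos":[-112,96,-94],"angular":[-18.4,-14.8,5.9]},
    {"fingers":0,"delta_pos":[-149,115,-136],"angular":[-24.3,-19.6,8.9]},
    {"fingers":0,"delta_pos":[-186,126,-181],"angular":[-30.1,-24.2,12.5]},
    {"fingers":0,"delta_pos":[-221,129,-229],"angular":[-35.7,-28.7,16.7]},
    {"fingers":0,"delta_pos":[-221,129,-229],"angular":[-35.7,-28.7,16.7]},
  ],
)

```text
clock: 8.1
tool_pos: [0.3443, 0.0056, 0.7073]
orientation: [-177.3, -55.2, 30.6]
force: [0.1, -1.4, -0.8]
opening: 0.0005
gripper_force: 0.0
```

```bash
python3 log.py; python3 - <<'E'
from h import *
o=ctrl.get_obs();p,M=cam("wrist",o);np.save("M6.npy",M);print(M)
im=ctrl.snapshot("wrist");cv2.imwrite("pics/w6.png",im[:,:,::-1])
E
```

```text
8.1 [ 12.2 -36.    1.9 -18.3 -75.4 105.6] [0.344 0.006 0.707] [-177.3  -55.2   30.6] [ 0.1 -1.4 -0.8]
5.208601419014862 [  0.      0.199   0.601   0.      0.463   0.378  -0.      0.      0.
  -0.191   0.     -0.     -1.     -1.    270.   ]
[[ 0.5414472   0.67437838 -0.50204455  0.27703445]
 [-0.84028575  0.41456533 -0.34936434 -0.04254645]
 [-0.0274735   0.61102322  0.79113578  0.8653195 ]
 [ 0.          0.          0.          1.        ]]
```

View pics/w6.png

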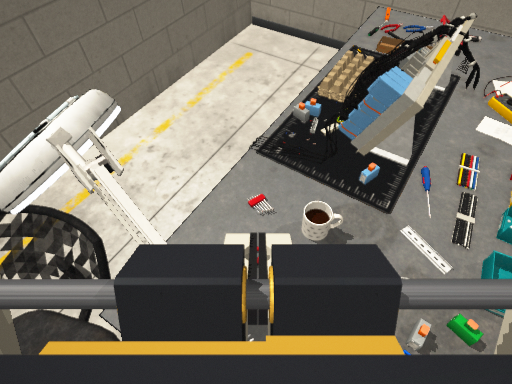

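The lamp is visible now. Its upper arm runs from (155,240) to (65,140), and the round head spans (0,200) to (115,95). I'll intersect these rays with the arm's plane from the earlier wrist view.

```bash
python3 - <<'E'
from plan import *
pw=ctrl.camera_params("wrist");M2=np.load("M2.npy");M6=np.load("M6.npy")
D=lambda M,u,v:M[:3,:3]@np.array([(u-pw["cx"])/pw["fx"],-(v-pw["cy"])/pw["fy"],-1])
def d2(u,v):return D(M2,v,383-u)
n=np.cross(d2(292,365),d2(328,508))
for uv in((152,235),(120,195),(95,165),(65,140)):
    a=D(M6,*uv);t=n@(M2[:3,3]-M6[:3,3])/(n@a);print(uv,(M6[:3,3]+t*a).round(3))
for uv in((0,200),(60,150),(115,95)):
    a=D(M6,*uv);print(uv,[(M6[:3,3]+a*t).round(2).tolist() for t in(.3,.4,.5,.6)])
E
```

```text
(152, 235) [0.356 0.141 0.582]
(120, 195) [0.365 0.182 0.608]
(95, 165) [0.372 0.215 0.627]
(65, 140) [0.376 0.26  0.635]
(0, 200) [[0.3, 0.25, 0.63], [0.3, 0.35, 0.55], [0.31, 0.45, 0.47], [0.32, 0.55, 0.39]]
(60, 150) [[0.36, 0.23, 0.66], [0.38, 0.32, 0.59], [0.41, 0.41, 0.52], [0.44, 0.5, 0.45]]
(115, 95) [[0.42, 0.21, 0.68], [0.46, 0.29, 0.62], [0.51, 0.37, 0.56], [0.56, 0.45, 0.5]]
```

```bash
python3 - <<'E'
s=open('plan.py').read()
i=s.index("LAMP=");j=s.index("\n",i)
s=s[:i]+"LAMP=[((.297,-.1,0),(.297,-.1,.41),.025),((.297,-.1,.40),(.38,.27,.64),.025),((.39,.33,.6),(.41,.38,.6),.13)]"+s[j:]
s+='''
def tilted(yaw,a):  # tool down with x along yaw, top leaned by a deg toward tool +x
    return down(yaw)*Rn.from_euler("y",a,degrees=True)
def tcp_for(x,y,zg,R_): # grasp point (mm,mm,m) -> TCP
    return np.array([x/1e3,y/1e3,zg])+R_.apply([0,0,.019])
'''
open('plan.py','w').write(s)
E
python3 - <<'E'
from plan import *
P=np.load("P.npy");A=np.r_[0,15,-20,0,-60,90]
print(tilted(0,20).apply([0,0,-1]))
for x,y,t in((443.6,-261.4,0),(545,-131,-20),(581,-335,-25),(648,-226,0),(450,-157,-3),(481,-364,0),(555,-228,-12),(658,-124,-11)):
    for a in(0,15,25,35):
        l=[]
        for z in(.033,.15):
            R_=tilted(t,a);q,e=ik(tcp_for(x,y,z,R_),R_,A,P);l+=[clear(q,P),round(e,2)]
        print(x,y,a,q.round(0),l)
E
```

```text
[-3.42020143e-01  1.15079156e-16  9.39692621e-01]
443.6 -261.4 0 [ -9.  10. -27.  -0. -53.  99.] [(np.float64(0.004), 'fore', 1), np.float64(0.0), (np.float64(0.045), 'fore', 1), np.float64(0.0)]
443.6 -261.4 15 [-11.   4. -35.  -5. -37. 104.] [(np.float64(-0.029), 'fore', 1), np.float64(0.0), (np.float64(0.013), 'fore', 1), np.float64(0.0)]
443.6 -261.4 25 [-13.   1. -38. -12. -27. 113.] [(np.float64(-0.007), 'fore', 1), np.float64(0.0), (np.float64(0.0), 'fore', 1), np.float64(0.0)]
443.6 -261.4 35 [-20.  -0. -37. -31. -23. 135.] [(np.float64(-0.016), 'fore', 0), np.float64(0.0), (np.float64(0.027), 'wl', 0), np.float64(0.0)]
545 -131 0 [  6.  15. -21.   0. -54.  64.] [(np.float64(-0.019), 'fore', 1), np.float64(0.0), (np.float64(0.011), 'fore', 1), np.float64(0.0)]
545 -131 15 [ 11.   7. -39.  15. -32.  47.] [(np.float64(-0.042), 'fore', 1), np.float64(0.0), (np.float64(-0.085), 'fore', 1), np.float64(0.0)]
545 -131 25 [  4.   3. -58.  57. -12.  12.] [(np.float64(-0.015), 'wl', 0), np.float64(24.61), (np.float64(-0.068), 'wl', 1), np.float64(0.0)]
545 -131 35 [-28.   1. -57. 141. 
[... 2864 characters left out ...]
 20.  -1.  64.] [(np.float64(-0.034), 'fore', 1), np.float64(7.99), (np.float64(-0.082), 'fore', 1), np.float64(16.66)]
658 -124 0 [  6.  24.  -7.  -0. -59.  73.] [(np.float64(0.027), 'fore', 1), np.float64(0.0), (np.float64(0.05), 'fore', 1), np.float64(0.0)]
658 -124 15 [  9.  17. -24.   9. -36.  64.] [(np.float64(-0.039), 'fore', 1), np.float64(0.0), (np.float64(-0.01), 'fore', 1), np.float64(0.0)]
658 -124 25 [  8.  13. -40.  31. -15.  43.] [(np.float64(-0.065), 'fore', 1), np.float64(19.56), (np.float64(-0.081), 'fore', 1), np.float64(0.0)]
658 -124 35 [-19.  11. -49. 117.   2. -20.] [(np.float64(-0.024), 'fore', 1), np.float64(30.54), (np.float64(-0.078), 'fore', 0), np.float64(28.74)]
```

```bash
sed -i 's/from_euler("y",a,degrees=True)/from_euler("y",-a,degrees=True)/' plan.py; python3 - <<'E'
from plan import *
P=np.load("P.npy");A=np.r_[0,15,-20,0,-60,90]
for x,y,t in((443.6,-261.4,0),(545,-131,-20),(581,-335,-25),(648,-226,0),(450,-157,-3),(481,-364,0),(555,-228,-12),(658,-124,-11)):
    for a in(10,20,30,):
        l=[]
        for z in(.033,.15):
            R_=tilted(t,a);q,e=ik(tcp_for(x,y,z,R_),R_,A,P);l+=[float(clear(q,P)[0]),clear(q,P)[1:],round(float(e),2)]
        print(x,y,a,q.round(0),l)
E
```

```text
443.6 -261.4 10 [ -8.  16. -21.   1. -63.  97.] [0.031, ('fore', 1), 0.0, 0.064, ('fore', 1), 0.0]
443.6 -261.4 20 [ -7.  21. -16.   2. -73.  96.] [0.053, ('fore', 1), 0.0, 0.077, ('fore', 1), 0.0]
443.6 -261.4 30 [ -6.  27. -10.   3. -82.  95.] [0.069, ('fore', 1), 0.0, 0.085, ('fore', 1), 0.0]
545 -131 10 [  4.  20. -12.  -4. -67.  68.] [0.025, ('fore', 1), 0.0, 0.051, ('fore', 1), 0.0]
545 -131 20 [  2.  26.  -4.  -7. -79.  71.] [0.054, ('fore', 1), 0.0, 0.074, ('fore', 1), 0.0]
545 -131 30 [ -0.  32.   4. -10. -90.  73.] [0.068, ('fore', 1), 0.0, 0.084, ('fore', 1), 0.0]
581 -335 10 [-14.  30.   2.  -2. -73.  80.] [0.119, ('fore', 1), 0.0, 0.139, ('fore', 1), 0.0]
581 -335 20 [-15.  36.  12.  -3. -86.  81.] [0.124, ('fore', 1), 0.0, 0.138, ('fore', 1), 0.0]
581 -335 30 [-16.  42.  20.  -5. -98.  81.] [0.119, ('fore', 1), 0.0, 0.127, ('fore', 1), 0.0]
648 -226 10 [ -3.  31.   3.   0. -73.  93.] [0.078, ('fore', 1), 0.0, 0.096, ('fore', 1), 0.0]
648 -226 20 [ -3.  37.  12.   1. -85.  92.] [0.078, ('fore', 1), 0.0, 0.091, ('fore', 1), 0.0]
648 -226 30 [ -2.  43.  20.   1. -97.  92.]
[... 491 characters left out ...]
', 1), 0.0, 0.128, ('fore', 1), 0.0]
481 -364 30 [-14.  33.  -0.   7. -85. 102.] [0.112, ('fore', 1), 0.0, 0.126, ('fore', 1), 0.0]
555 -228 10 [ -5.  24.  -8.  -1. -68.  83.] [0.067, ('fore', 1), 0.0, 0.09, ('fore', 1), 0.0]
555 -228 20 [ -5.  29.  -0.  -2. -80.  84.] [0.083, ('fore', 1), 0.0, 0.102, ('fore', 1), 0.0]
555 -228 30 [ -6.  35.   7.  -3. -92.  84.] [0.089, ('fore', 1), 0.0, 0.102, ('fore', 1), 0.0]
658 -124 10 [  4.  30.   3.  -3. -73.  76.] [0.049, ('fore', 1), 0.0, 0.068, ('fore', 1), 0.0]
658 -124 20 [  3.  36.  12.  -5. -86.  77.] [0.056, ('fore', 1), 0.0, 0.071, ('fore', 1), 0.0]
658 -124 30 [  2.  42.  21.  -7. -98.  78.] [0.056, ('fore', 1), 0.0, 0.061, ('fore', 1), 0.0]
```

Lamp located: the upper arm rises from (0.297, −0.10, 0.40) to about (0.38, 0.27, 0.64). Leaning the tool 25–30° outward along each relay's x axis keeps the forearm clear of it.

The earlier enlarged crop confirms the targets: two light-blue and two grey relays among the carriers, with green excluded by colour. Next I move over the work.

```bash
python3 - <<'E'
from plan import *
P=np.load("P.npy");A=ctrl.get_obs()["joint_pos"];R_=tilted(-20,25)
np.set_printoptions(precision=1,suppress=True)
D,e=ik(np.array([.56,-.22,.22]),R_,np.r_[0,25,-10,0,-75,75],P);print(D,e)
M=np.r_[D[0],-15,0,0,-75,90];M=(A+D)/2+[0,-6,0,0,0,0]
L=lin(A,M,8)+lin(M,D,8)[1:];print(fk(M,P)[0][-1]);rows(L[:10],P,60);rows(L[9:],P,60)
E
```

```text
[ -6.6  30.   12.5  -5.7 -96.9  77.2] 4.39648317751562e-11
[ 0.5 -0.1  0.5]
[{"fingers": 60, "delta_pos": [-5, 19, 23], "angular": [-0.9, -4.0, 3.1]}, {"fingers": 60, "delta_pos": [-13, 39, 46], "angular": [-1.8, -7.9, 6.2]}, {"fingers": 60, "delta_pos": [-21, 58, 68], "angular": [-2.7, -11.9, 9.3]}, {"fingers": 60, "delta_pos": [-32, 78, 88], "angular": [-3.7, -15.8, 12.5]}, {"fingers": 60, "delta_pos": [-44, 99, 108], "angular": [-4.8, -19.6, 15.8]}, {"fingers": 60, "delta_pos": [-58, 119, 126], "angular": [-5.8, -23.5, 19.0]}, {"fingers": 60, "delta_pos": [-73, 139, 144], "angular": [-7.0, -27.3, 22.3]}, {"fingers": 60, "delta_pos": [-89, 159, 160], "angular": [-8.1, -31.1, 25.6]}, {"fingers": 60, "delta_pos": [-114, 183, 188], "angular": [-9.0, -36.4, 29.4]}]
clear [0.102, 0.096, 0.093, 0.093, 0.096, 0.102, 0.109, 0.117, 0.13]
[{"fingers": 60, "delta_pos": [7, 23, 37], "angular": [-1.1, -5.2, 3.6]}, {"fingers": 60, "delta_pos": [10, 48, 75], "angular": [-2.3, -10.5, 7.3]}, {"fingers": 60, "delta_pos": [9, 72, 112], "angular": [-3.5, -15.7, 10.9]}, {"fingers": 60, "delta_pos": [6, 97, 148], "angular": [-4.7, -20.9, 14.4]}, {"fingers": 60, "delta_pos": [-1, 122, 185], "angular": [-6.0, -26.2, 17.9]}, {"fingers": 60, "delta_pos": [-12, 147, 220], "angular": [-7.2, -31.5, 21.3]}, {"fingers": 60, "delta_pos": [-25, 171, 255], "angular": [-8.5, -36.7, 24.7]}]
clear [0.144, 0.158, 0.171, 0.165, 0.15, 0.137, 0.126]
```

Emit:
apply_moves(
  deltas=[
    {"fingers":60,"delta_pos":[-5,19,23],"angular":[-0.9,-4,3.1]},
    {"fingers":60,"delta_pos":[-13,39,46],"angular":[-1.8,-7.9,6.2]},
    {"fingers":60,"delta_pos":[-21,58,68],"angular":[-2.7,-11.9,9.3]},
    {"fingers":60,"delta_pos":[-32,78,88],"angular":[-3.7,-15.8,12.5]},
    {"fingers":60,"delta_pos":[-44,99,108],"angular":[-4.8,-19.6,15.8]},
    {"fingers":60,"delta_pos":[-58,119,126],"angular":[-5.8,-23.5,19]},
    {"fingers":60,"delta_pos":[-73,139,144],"angular":[-7,-27.3,22.3]},
    {"fingers":60,"delta_pos":[-89,159,160],"angular":[-8.1,-31.1,25.6]},
    {"fingers":60,"delta_pos":[-114,183,188],"angular":[-9,-36.4,29.4]},
    {"fingers":60,"delta_pos":[-114,183,188],"angular":[-9,-36.4,29.4]},
  ],
)

```text
clock: 9.15
tool_pos: [0.52, -0.0873, 0.4923]
orientation: [-168.5, -13.5, 1.7]
force: [-0.4, 0.8, -1.8]
opening: 0.0597
gripper_force: 0.0
```

Emit:
apply_moves(
  deltas=[
    {"fingers":60,"delta_pos":[7,23,37],"angular":[-1.1,-5.2,3.6]},
    {"fingers":60,"delta_pos":[10,48,75],"angular":[-2.3,-10.5,7.3]},
    {"fingers":60,"delta_pos":[9,72,112],"angular":[-3.5,-15.7,10.9]},
    {"fingers":60,"delta_pos":[6,97,148],"angular":[-4.7,-20.9,14.4]},
    {"fingers":60,"delta_pos":[-1,122,185],"angular":[-6,-26.2,17.9]},
    {"fingers":60,"delta_pos":[-12,147,220],"angular":[-7.2,-31.5,21.3]},
    {"fingers":60,"delta_pos":[-25,171,255],"angular":[-8.5,-36.7,24.7]},
    {"fingers":60,"delta_pos":[-25,171,255],"angular":[-8.5,-36.7,24.7]},
    {"fingers":60,"delta_pos":[-25,171,255],"angular":[-8.5,-36.7,24.7]},
  ],
)

```text
clock: 10.05
tool_pos: [0.5678, -0.2033, 0.2175]
orientation: [-179.6, 25.2, -18.7]
force: [0.6, -0.8, 2.2]
opening: 0.0598
gripper_force: 0.0
```

```bash
python3 log.py; python3 - <<'E'
from h import *
o=ctrl.get_obs();p,M=cam("wrist",o)
im=ctrl.snapshot("wrist");cv2.imwrite("pics/w7.png",im[:,:,::-1]);ms=masks(im)
for n,z in(("tab",.064),("carrB",.015),("relB",.045),("pad",.004)):
    for k in blobs(ms[n],100,8000):print(n,k.mean(0).round(),rect(p,M,k,z))
E
```

```text
10.05 [ -5.2  30.3  12.9  -6.1 -97.   77.1] [ 0.568 -0.203  0.218] [-179.6   25.2  -18.7] [ 0.6 -0.8  2.2]
5.210647351858773 [  0.      0.199   0.601   0.      0.463   0.378  -0.      0.      0.
  -0.191   0.     -0.     -1.     -1.    270.   ]
tab [346. 179.] [ 459.7 -262.    21.4   15.2   -1.2]
tab [198. 137.] [ 553.9 -135.9   24.6   14.7  -21.4]
tab [421.  30.] [ 586.5 -336.2   22.4   22.2  -26.2]
carrB [252. 176.] [ 450.1 -155.7   85.3   49.    -2.4]
carrB [262. 163.] [ 455.3 -159.9   96.2   53.9   -2.3]
carrB [293.  69.] [ 560.2 -229.6   87.6   52.8  -11.6]
relB [203. 118.] [ 555.9 -138.1   78.2   31.9  -19.5]
relB [407.  29.] [ 582.1 -328.3   49.2   40.3  -23.1]
pad [335. 316.] [  43.9 -186.1   63.2   25.1   -9.2]
pad [179. 316.] [143.9 110.5  63.6  25.3 -28.6]
pad [325. 259.] [ 245.5 -199.6  132.1   38.8    3.8]
pad [190. 259.] [310.9  -2.5 134.1  38.5 -40.4]
pad [90. 80.] [616.3 -38.9  52.1  29.5  23.5]
```

View pics/w7.png

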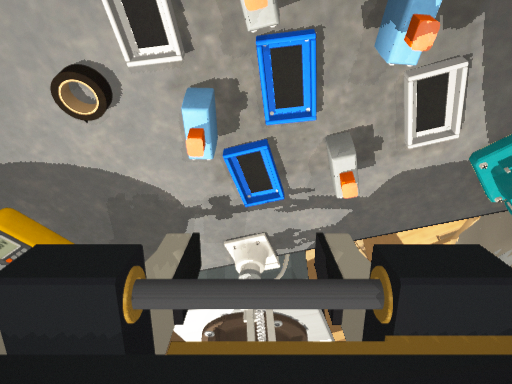

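Scene intact: blue carriers at (290,77) and (253,172), the blue relay at (198,125), grey relays at (343,165) and (260,10), and blue relay b at (407,30). The carrier centres agree with the top view within about 5 mm, and that difference comes from seeing their near walls. I start with blue relay a.

```bash
cat > step.py <<'E'
import sys
from plan import *
# step.py x y yaw tilt zgrasp [x y yaw tilt z ...] : deltas from the current pose to each
o=ctrl.get_obs();P=np.load("P.npy");q=o["joint_pos"];v=list(map(float,sys.argv[1:]))
print(o["clock"],"now",o["tool_pos"].round(4),o["orientation"].round(1))
for i in range(0,len(v),5):
    x,y,t,a,z=v[i:i+5];R_=tilted(t,a);p=tcp_for(x,y,z,R_);go(p,R_,o);q,e=ik(p,R_,q,P);print("   tcp",p.round(3),"clear",clear(q,P),"err",e.round(2))
E
python3 step.py 545.5 -131 -20 30 .12 545.5 -131 -20 30 .04
```

```text
10.1 now [ 0.5685 -0.2036  0.2211] [-179.5   24.8  -18.6]
d [-1.000e-01 -6.050e+01  1.302e+02] r [ 0.1 -5.2  1.3] |r| 5.3
   tcp [ 0.537 -0.128  0.104] clear (np.float64(0.079), 'fore', 1) err 0.0
d [ 33.5 -59.9 202.8] r [ 0.1 -5.2  1.3] |r| 5.3
   tcp [ 0.537 -0.128  0.024] clear (np.float64(0.069), 'fore', 1) err 0.0
```

Emit:
apply_moves(
  deltas=[
    {"fingers":60,"delta_pos":[0,-20,43],"angular":[0,-2,0.5]},
    {"fingers":60,"delta_pos":[0,-40,86],"angular":[0,-4,1]},
    {"fingers":60,"delta_pos":[0,-60,130],"angular":[0.1,-5.2,1.3]},
    {"fingers":60,"delta_pos":[0,-60,130],"angular":[0.1,-5.2,1.3]},
    {"fingers":60,"delta_pos":[0,-60,130],"angular":[0.1,-5.2,1.3]},
  ],
)

```text
clock: 10.6
tool_pos: [0.5369, -0.1283, 0.107]
orientation: [-179.9, 29.7, -20.0]
force: [0.3, 0.7, 2.3]
opening: 0.0598
gripper_force: 0.0
```

```bash
python3 step.py 545.5 -131 -20 30 .04 545.5 -131 -20 30 .13
```

```text
10.6 now [ 0.5369 -0.1283  0.107 ] [-179.9   29.7  -20. ]
d [40.9 -0.2 72.7] r [-0.1 -0.3  0. ] |r| 0.3
   tcp [ 0.537 -0.128  0.024] clear (np.float64(0.069), 'fore', 1) err 0.0
d [-3.7 -0.4 -5.4] r [-0.1 -0.3  0. ] |r| 0.3
   tcp [ 0.537 -0.128  0.114] clear (np.float64(0.08), 'fore', 1) err 0.0
```

Emit:
apply_moves(
  deltas=[
    {"fingers":60,"delta_pos":[14,0,24],"angular":[0,0,0]},
    {"fingers":60,"delta_pos":[28,0,48],"angular":[0,0,0]},
    {"fingers":60,"delta_pos":[40,0,71],"angular":[0,0,0]},
    {"fingers":60,"delta_pos":[40,0,71],"angular":[0,0,0]},
    {"fingers":0,"delta_pos":[40,0,71],"angular":[0,0,0]},
    {"fingers":0,"delta_pos":[40,0,71],"angular":[0,0,0]},
    {"fingers":0,"delta_pos":[40,0,71],"angular":[0,0,0]},
    {"fingers":0,"delta_pos":[40,0,71],"angular":[0,0,0]},
    {"fingers":0,"delta_pos":[40,0,71],"angular":[0,0,0]},
  ],
)

```text
clock: 11.5
tool_pos: [0.5347, -0.1287, 0.0225]
orientation: [-179.9, 30.1, -20.2]
force: [0.8, 0.5, 3.5]
opening: 0.0277
gripper_force: 30.0
```

```bash
python3 step.py 545.5 -131 -20 30 .14 500 -144 -12 30 .15 450.1 -157 -3 30 .13
```

```text
11.5 now [ 0.5347 -0.1287  0.0225] [-179.9   30.1  -20.2]
d [-49.4  -1.7 -88.1] r [-0.2  0.1 -0.2] |r| 0.2
   tcp [ 0.537 -0.128  0.124] clear (np.float64(0.082), 'fore', 1) err 0.0
d [-87.4  27.5 -77.7] r [-4.2  0.1 -7.1] |r| 8.2
   tcp [ 0.491 -0.142  0.134] clear (np.float64(0.073), 'fore', 1) err 0.0
d [-113.7   58.5  -39.4] r [ -8.7   0.1 -14.9] |r| 17.2
   tcp [ 0.441 -0.157  0.114] clear (np.float64(0.047), 'fore', 1) err 0.0
```

Emit:
apply_moves(
  deltas=[
    {"fingers":0,"delta_pos":[-17,0,-30],"angular":[0,0,0]},
    {"fingers":0,"delta_pos":[-35,0,-62],"angular":[0,0,0]},
    {"fingers":0,"delta_pos":[-52,0,-92],"angular":[0,0,0]},
    {"fingers":0,"delta_pos":[-75,14,-87],"angular":[-2.5,0,-4]},
    {"fingers":0,"delta_pos":[-92,30,-75],"angular":[-4.5,0,-7.5]},
    {"fingers":0,"delta_pos":[-104,45,-58],"angular":[-6.6,0,-11]},
    {"fingers":0,"delta_pos":[-114,58,-39],"angular":[-8.7,0,-14.9]},
    {"fingers":0,"delta_pos":[-114,58,-39],"angular":[-8.7,0,-14.9]},
    {"fingers":0,"delta_pos":[-114,58,-39],"angular":[-8.7,0,-14.9]},
  ],
)

```text
clock: 12.4
tool_pos: [0.44, -0.1557, 0.1131]
orientation: [180.0, 30.1, -3.0]
force: [0.1, -1.0, -0.6]
opening: 0.0278
gripper_force: 30.0
```

```bash
python3 step.py 450.1 -157 -3 30 .0425 450.1 -157 -3 30 .14
```

```text
12.4 now [ 0.44   -0.1557  0.1131] [180.   30.1  -3. ]
d [44.2  0.7 74.9] r [ 0.   0.1 -0. ] |r| 0.1
   tcp [ 0.441 -0.157  0.026] clear (np.float64(0.035), 'fore', 1) err 0.0
d [-4.7  0.7 -9.4] r [ 0.   0.1 -0. ] |r| 0.1
   tcp [ 0.441 -0.157  0.124] clear (np.float64(0.049), 'fore', 1) err 0.0
```

Emit:
apply_moves(
  deltas=[
    {"fingers":0,"delta_pos":[12,0,20],"angular":[0,0,0]},
    {"fingers":0,"delta_pos":[24,0,40],"angular":[0,0,0]},
    {"fingers":0,"delta_pos":[35,0,60],"angular":[0,0,0]},
    {"fingers":0,"delta_pos":[40,0,69],"angular":[0,0,0]},
    {"fingers":0,"delta_pos":[43,0,74],"angular":[0,0,0]},
    {"fingers":0,"delta_pos":[43,0,74],"angular":[0,0,0]},
    {"fingers":0,"delta_pos":[43,0,74],"angular":[0,0,0]},
  ],
)

```text
clock: 13.1
tool_pos: [0.4408, -0.1559, 0.0279]
orientation: [180.0, 30.1, -3.0]
force: [0.0, -0.1, -0.8]
opening: 0.0277
gripper_force: 30.0
```

Emit:
apply_moves(
  deltas=[
    {"fingers":0,"delta_pos":[1.3,0,2.2],"angular":[0,0,0]},
    {"fingers":0,"delta_pos":[1.3,0,2.2],"angular":[0,0,0]},
    {"fingers":0,"delta_pos":[1.3,0,2.2],"angular":[0,0,0]},
  ],
)

```text
clock: 13.4
tool_pos: [0.4409, -0.1559, 0.0255]
orientation: [180.0, 30.0, -3.0]
force: [1.8, 0.5, 6.0]
opening: 0.0278
gripper_force: 30.0
```

Light contact with the floor at 6 N. I release and lift.

Emit:
apply_moves(
  deltas=[
    {"fingers":50,"delta_pos":[0,0,0],"angular":[0,0,0]},
    {"fingers":50,"delta_pos":[0,0,0],"angular":[0,0,0]},
    {"fingers":50,"delta_pos":[0,0,0],"angular":[0,0,0]},
    {"fingers":60,"delta_pos":[-10,0,-17],"angular":[0,0,0]},
    {"fingers":60,"delta_pos":[-30,0,-52],"angular":[0,0,0]},
    {"fingers":60,"delta_pos":[-50,0,-87],"angular":[0,0,0]},
    {"fingers":60,"delta_pos":[-65,0,-112],"angular":[0,0,0]},
    {"fingers":60,"delta_pos":[-65,0,-112],"angular":[0,0,0]},
  ],
)

```text
clock: 14.2
tool_pos: [0.4421, -0.1563, 0.1577]
orientation: [180.0, 29.7, -3.0]
force: [0.2, -0.3, 0.2]
opening: 0.0601
gripper_force: 0.0
```

```bash
python3 step.py 520 -250 -13 27 .16 581 -335.5 -24 25 .13 581 -335.5 -24 25 .039
```

```text
14.2 now [ 0.4421 -0.1563  0.1577] [180.   29.7  -3. ]
d [ 71.7  88.1 -24. ] r [4.8 2.7 8.8] |r| 10.4
   tcp [ 0.512 -0.248  0.143] clear (np.float64(0.111), 'fore', 1) err 0.0
d [144.3 169.  -30.6] r [ 9.7  4.7 18.7] |r| 21.6
   tcp [ 0.574 -0.332  0.113] clear (np.float64(0.131), 'fore', 1) err 0.0
d [189.4 168.9  48.4] r [ 9.7  4.7 18.7] |r| 21.6
   tcp [ 0.574 -0.332  0.022] clear (np.float64(0.121), 'fore', 1) err 0.0
```

Emit:
apply_moves(
  deltas=[
    {"fingers":60,"delta_pos":[29,34,-6],"angular":[2,1,3.7]},
    {"fingers":60,"delta_pos":[58,68,-12],"angular":[4,2,7.4]},
    {"fingers":60,"delta_pos":[87,102,-18],"angular":[6,3,11.2]},
    {"fingers":60,"delta_pos":[116,136,-24],"angular":[8,4,15]},
    {"fingers":60,"delta_pos":[144,169,-31],"angular":[9.7,4.7,18.7]},
    {"fingers":60,"delta_pos":[144,169,-31],"angular":[9.7,4.7,18.7]},
    {"fingers":60,"delta_pos":[144,169,-31],"angular":[9.7,4.7,18.7]},
    {"fingers":60,"delta_pos":[144,169,-31],"angular":[9.7,4.7,18.7]},
  ],
)

```text
clock: 15.0
tool_pos: [0.5707, -0.3313, 0.108]
orientation: [179.9, 25.4, -24.1]
force: [-0.0, 0.8, -0.3]
opening: 0.0601
gripper_force: 0.0
```

```bash
python3 step.py 581 -335.5 -24 25 .039; python3 - <<'E'
from h import *
o=ctrl.get_obs();p,M=cam("wrist",o);im=ctrl.snapshot("wrist");cv2.imwrite("pics/w8.png",im[:,:,::-1])
E
```

```text
15.0 now [ 0.5707 -0.3313  0.108 ] [179.9  25.4 -24.1]
d [39.8 -0.6 76.5] r [ 0.1  0.4 -0.1] |r| 0.5
   tcp [ 0.574 -0.332  0.022] clear (np.float64(0.121), 'fore', 1) err 0.0
```

View pics/w8.png

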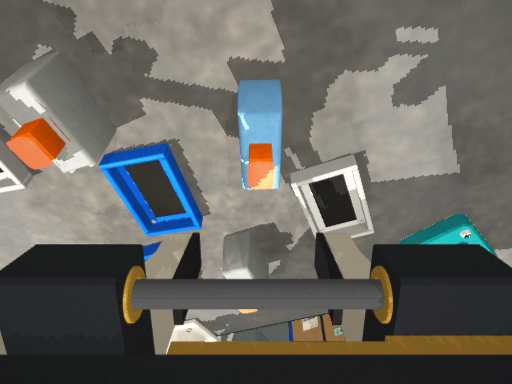

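The blue relay is centred between the fingers at column 260, and the grey carrier's wall is low enough to clear. I descend and grip.

Emit:
apply_moves(
  deltas=[
    {"fingers":60,"delta_pos":[13,0,25],"angular":[0,0,0]},
    {"fingers":60,"delta_pos":[26,0,50],"angular":[0,0,0]},
    {"fingers":60,"delta_pos":[39,0,75],"angular":[0,0.3,0]},
    {"fingers":60,"delta_pos":[39,0,75],"angular":[0,0.3,0]},
    {"fingers":0,"delta_pos":[39,0,75],"angular":[0,0.3,0]},
    {"fingers":0,"delta_pos":[39,0,75],"angular":[0,0.3,0]},
    {"fingers":0,"delta_pos":[39,0,75],"angular":[0,0.3,0]},
    {"fingers":0,"delta_pos":[39,0,75],"angular":[0,0.3,0]},
    {"fingers":0,"delta_pos":[39,0,75],"angular":[0,0.3,0]},
  ],
)

```text
clock: 15.95
tool_pos: [0.5743, -0.3336, 0.0252]
orientation: [179.9, 25.0, -24.1]
force: [0.6, 1.6, 3.7]
opening: 0.0277
gripper_force: 30.0
```

```bash
python3 step.py 581 -335.5 -24 25 .14 555 -228 -12 25 .14
```

```text
15.95 now [ 0.5743 -0.3336  0.0252] [179.9  25.  -24.1]
d [-42.3  -0.8 -88. ] r [ 0.1 -0.  -0.1] |r| 0.1
   tcp [ 0.574 -0.332  0.123] clear (np.float64(0.132), 'fore', 1) err 0.0
d [-103.4  -86.7  -59.7] r [ -5.  -0. -11.] |r| 12.0
   tcp [ 0.547 -0.226  0.123] clear (np.float64(0.101), 'fore', 1) err 0.0
```

Emit:
apply_moves(
  deltas=[
    {"fingers":0,"delta_pos":[-14,0,-29],"angular":[0,0,0]},
    {"fingers":0,"delta_pos":[-28,0,-58],"angular":[0,0,0]},
    {"fingers":0,"delta_pos":[-42,0,-88],"angular":[0,0,0]},
    {"fingers":0,"delta_pos":[-62,-28,-80],"angular":[-1.6,0,-3.6]},
    {"fingers":0,"delta_pos":[-82,-57,-70],"angular":[-3.3,0,-7.3]},
    {"fingers":0,"delta_pos":[-103,-87,-60],"angular":[-5,0,-11]},
    {"fingers":0,"delta_pos":[-103,-87,-60],"angular":[-5,0,-11]},
    {"fingers":0,"delta_pos":[-103,-87,-60],"angular":[-5,0,-11]},
  ],
)

```text
clock: 16.75
tool_pos: [0.5478, -0.2249, 0.1226]
orientation: [-180.0, 25.0, -11.8]
force: [0.0, -0.7, -0.2]
opening: 0.028
gripper_force: 30.0
```

```bash
python3 step.py 555 -228 -12 25 .0454
```

```text
16.75 now [ 0.5478 -0.2249  0.1226] [-180.    25.   -11.8]
d [39.6  1.6 85.7] r [0.1 0.  0.1] |r| 0.2
   tcp [ 0.547 -0.226  0.028] clear (np.float64(0.089), 'fore', 1) err 0.0
```

Emit:
apply_moves(
  deltas=[
    {"fingers":0,"delta_pos":[12,1,26],"angular":[0,0,0]},
    {"fingers":0,"delta_pos":[24,1,52],"angular":[0,0,0]},
    {"fingers":0,"delta_pos":[33,1,71],"angular":[0,0,0]},
    {"fingers":0,"delta_pos":[37,1,80],"angular":[0,0,0]},
    {"fingers":0,"delta_pos":[39,1,84],"angular":[0,0,0]},
    {"fingers":0,"delta_pos":[39,1,84],"angular":[0,0,0]},
    {"fingers":0,"delta_pos":[39,1,84],"angular":[0,0,0]},
  ],
)

```text
clock: 17.45
tool_pos: [0.5477, -0.2274, 0.0301]
orientation: [180.0, 25.0, -12.0]
force: [-0.4, -0.2, -0.2]
opening: 0.0277
gripper_force: 30.0
```

Emit:
apply_moves(
  deltas=[
    {"fingers":0,"delta_pos":[0.9,0,2],"angular":[0,0,0]},
    {"fingers":0,"delta_pos":[0.9,0,2],"angular":[0,0,0]},
    {"fingers":0,"delta_pos":[0.9,0,2],"angular":[0,0,0]},
  ],
)

```text
clock: 17.75
tool_pos: [0.5478, -0.2271, 0.0281]
orientation: [180.0, 25.0, -11.9]
force: [1.8, -0.9, 2.7]
opening: 0.028
gripper_force: 30.0
```

Emit:
apply_moves(
  deltas=[
    {"fingers":50,"delta_pos":[0,0,0],"angular":[0,0,0]},
    {"fingers":50,"delta_pos":[0,0,0],"angular":[0,0,0]},
    {"fingers":50,"delta_pos":[0,0,0],"angular":[0,0,0]},
    {"fingers":60,"delta_pos":[-8,0,-18],"angular":[0,0,0]},
    {"fingers":60,"delta_pos":[-23,0,-50],"angular":[0,0,0]},
    {"fingers":60,"delta_pos":[-40,0,-86],"angular":[0,0,0]},
    {"fingers":60,"delta_pos":[-52,0,-112],"angular":[0,0,0]},
    {"fingers":60,"delta_pos":[-52,0,-112],"angular":[0,0,0]},
  ],
)

```text
clock: 18.55
tool_pos: [0.5494, -0.2275, 0.1549]
orientation: [180.0, 24.7, -11.9]
force: [0.0, 0.4, -0.6]
opening: 0.06
gripper_force: 0.0
```

```bash
python3 step.py 648.5 -226.5 0 20 .13; python3 - <<'E'
from h import *
# body direction of the two grey relays in the top picture (mask: brighter than bench, unsaturated, near each tab)
im=cv2.imread("pics/top0.png")[:,:,::-1].copy();p,M=cam("top");h=cv2.cvtColor(im,cv2.COLOR_RGB2HSV).astype(int)
for u,v in((295,257),(280,161)):
    m=np.zeros(im.shape[:2],bool);m[v-22:v+24,u-14:u+12]=True
    m&=((h[...,2]>125)&(h[...,1]<40))|((h[...,0]<14)&(h[...,1]>110)&(h[...,2]>150))
    for k in blobs(m,100,900):print(rect(p,M,k,.045))
E
```

```text
18.55 now [ 0.5494 -0.2275  0.1549] [180.   24.7 -11.9]
d [100.  -20.1   1.1] r [ -4.5   4.7 -11. ] |r| 12.8
   tcp [ 0.642 -0.226  0.112] clear (np.float64(0.088), 'fore', 1) err 0.0
[ 439.4 -267.5   66.5   41.5   -5.6]
[ 646.6 -225.1   67.    25.7   -5.1]
```

```bash
python3 step.py 648 -226 -4 20 .13
```

```text
18.55 now [ 0.5494 -0.2275  0.1549] [180.   24.7 -11.9]
d [ 99.4 -20.9   1.4] r [-3.   4.7 -7.3] |r| 9.2
   tcp [ 0.642 -0.226  0.112] clear (np.float64(0.091), 'fore', 1) err 0.0
```

Emit:
apply_moves(
  deltas=[
    {"fingers":60,"delta_pos":[35,-7,0],"angular":[-1,1.6,-2.5]},
    {"fingers":60,"delta_pos":[70,-14,1],"angular":[-2,3.2,-5]},
    {"fingers":60,"delta_pos":[99,-21,1],"angular":[-3,4.7,-7.3]},
    {"fingers":60,"delta_pos":[99,-21,1],"angular":[-3,4.7,-7.3]},
    {"fingers":60,"delta_pos":[99,-21,1],"angular":[-3,4.7,-7.3]},
  ],
)

```text
clock: 19.05
tool_pos: [0.6383, -0.2244, 0.1063]
orientation: [-179.9, 20.5, -4.0]
force: [0.1, -0.8, 0.9]
opening: 0.0602
gripper_force: 0.0
```

```bash
python3 step.py 648 -226 -4 20 .039; python3 - <<'E'
from h import *
o=ctrl.get_obs();p,M=cam("wrist",o);im=ctrl.snapshot("wrist");cv2.imwrite("pics/w9.png",im[:,:,::-1])
E
```

```text
19.05 now [ 0.6383 -0.2244  0.1063] [-179.9   20.5   -4. ]
d [32.9  1.  78.6] r [-0.1  0.5 -0. ] |r| 0.5
   tcp [ 0.642 -0.226  0.021] clear (np.float64(0.081), 'fore', 1) err 0.0
```

View pics/w9.png

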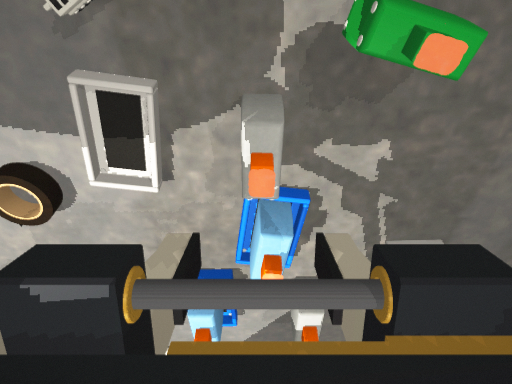

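The grey relay at (262,145) is aligned with the tool. Both blue relays stand in their carriers, at (272,240) and (208,318). I descend and grip.

Emit:
apply_moves(
  deltas=[
    {"fingers":60,"delta_pos":[11,0,26],"angular":[0,0,0]},
    {"fingers":60,"delta_pos":[22,1,52],"angular":[0,0,0]},
    {"fingers":60,"delta_pos":[33,1,78],"angular":[0,0.4,0]},
    {"fingers":60,"delta_pos":[33,1,78],"angular":[0,0.4,0]},
    {"fingers":0,"delta_pos":[33,1,78],"angular":[0,0.4,0]},
    {"fingers":0,"delta_pos":[33,1,78],"angular":[0,0.4,0]},
    {"fingers":0,"delta_pos":[33,1,78],"angular":[0,0.4,0]},
    {"fingers":0,"delta_pos":[33,1,78],"angular":[0,0.4,0]},
    {"fingers":0,"delta_pos":[33,1,78],"angular":[0,0.4,0]},
  ],
)

```text
clock: 20.0
tool_pos: [0.6432, -0.2262, 0.0242]
orientation: [-179.9, 19.9, -4.0]
force: [0.0, 1.8, 3.7]
opening: 0.0276
gripper_force: 29.9
```

```bash
python3 step.py 648 -226 -4 20 .14 658 -124.5 -11.3 20 .14
```

```text
20.0 now [ 0.6432 -0.2262  0.0242] [-179.9   19.9   -4. ]
d [-34.9  -0.6 -91.5] r [-0.1 -0.1 -0. ] |r| 0.1
   tcp [ 0.642 -0.226  0.122] clear (np.float64(0.092), 'fore', 1) err 0.0
d [ -32.2 -103.4  -92.4] r [ 2.4 -0.1  6.8] |r| 7.2
   tcp [ 0.652 -0.123  0.122] clear (np.float64(0.07), 'fore', 1) err 0.0
```

Emit:
apply_moves(
  deltas=[
    {"fingers":0,"delta_pos":[-12,0,-31],"angular":[0,0,0]},
    {"fingers":0,"delta_pos":[-24,0,-62],"angular":[0,0,0]},
    {"fingers":0,"delta_pos":[-35,0,-92],"angular":[0,0,0]},
    {"fingers":0,"delta_pos":[-34,-34,-92],"angular":[0.8,0,2.3]},
    {"fingers":0,"delta_pos":[-33,-68,-92],"angular":[1.6,0,4.6]},
    {"fingers":0,"delta_pos":[-32,-103,-92],"angular":[2.4,0,6.8]},
    {"fingers":0,"delta_pos":[-32,-103,-92],"angular":[2.4,0,6.8]},
    {"fingers":0,"delta_pos":[-32,-103,-92],"angular":[2.4,0,6.8]},
  ],
)

```text
clock: 20.8
tool_pos: [0.6515, -0.1228, 0.121]
orientation: [180.0, 19.9, -11.2]
force: [-0.5, -0.5, 0.2]
opening: 0.0277
gripper_force: 29.9
```

```bash
python3 step.py 658 -124.5 -11.3 20 .0451
```

```text
20.8 now [ 0.6515 -0.1228  0.121 ] [180.   19.9 -11.2]
d [32.1  0.4 88.1] r [ 0.  -0.1  0.1] |r| 0.1
   tcp [ 0.652 -0.123  0.027] clear (np.float64(0.058), 'fore', 1) err 0.0
```

Emit:
apply_moves(
  deltas=[
    {"fingers":0,"delta_pos":[10,0,28],"angular":[0,0,0]},
    {"fingers":0,"delta_pos":[20,0,56],"angular":[0,0,0]},
    {"fingers":0,"delta_pos":[28,0,76],"angular":[0,0,0]},
    {"fingers":0,"delta_pos":[30.5,0,83.5],"angular":[0,0,0]},
    {"fingers":0,"delta_pos":[31.5,0,86.5],"angular":[0,0,0]},
    {"fingers":0,"delta_pos":[31.5,0,86.5],"angular":[0,0,0]},
    {"fingers":0,"delta_pos":[31.5,0,86.5],"angular":[0,0,0]},
  ],
)

```text
clock: 21.5
tool_pos: [0.6522, -0.1239, 0.0298]
orientation: [180.0, 19.9, -11.3]
force: [0.0, 0.2, 0.1]
opening: 0.0276
gripper_force: 29.9
```

Target z is 0.0272, so 2.6 mm is left.

Emit:
apply_moves(
  deltas=[
    {"fingers":0,"delta_pos":[0.9,0,2.4],"angular":[0,0,0]},
    {"fingers":0,"delta_pos":[0.9,0,2.4],"angular":[0,0,0]},
    {"fingers":0,"delta_pos":[0.9,0,2.4],"angular":[0,0,0]},
  ],
)

```text
clock: 21.8
tool_pos: [0.6524, -0.1237, 0.0272]
orientation: [180.0, 19.8, -11.3]
force: [1.6, 0.4, 4.5]
opening: 0.0277
gripper_force: 29.9
```

Emit:
apply_moves(
  deltas=[
    {"fingers":50,"delta_pos":[0,0,0],"angular":[0,0,0]},
    {"fingers":50,"delta_pos":[0,0,0],"angular":[0,0,0]},
    {"fingers":50,"delta_pos":[0,0,0],"angular":[0,0,0]},
    {"fingers":60,"delta_pos":[-6,0,-18],"angular":[0,0,0]},
    {"fingers":60,"delta_pos":[-18,0,-50],"angular":[0,0,0]},
    {"fingers":60,"delta_pos":[-32,0,-88],"angular":[0,0,0]},
    {"fingers":60,"delta_pos":[-45,0,-124],"angular":[0,0,0]},
    {"fingers":60,"delta_pos":[-45,0,-124],"angular":[0,0,0]},
  ],
)

```text
clock: 22.6
tool_pos: [0.6542, -0.124, 0.164]
orientation: [-180.0, 19.4, -11.2]
force: [0.6, -0.1, -0.0]
opening: 0.0597
gripper_force: 0.0
```

```bash
python3 step.py 443.6 -261.4 -1 25 .14
```

```text
22.6 now [ 0.6542 -0.124   0.164 ] [-180.    19.4  -11.2]
d [-163.4  177.2  101.3] r [-3.9 -5.5 -9.5] |r| 11.6
   tcp [ 0.436 -0.261  0.123] clear (np.float64(0.081), 'fore', 1) err 0.0
```

Emit:
apply_moves(
  deltas=[
    {"fingers":60,"delta_pos":[-27,29,17],"angular":[-0.6,-0.9,-1.6]},
    {"fingers":60,"delta_pos":[-54,59,34],"angular":[-1.3,-1.8,-3.2]},
    {"fingers":60,"delta_pos":[-81,88,50],"angular":[-2,-2.7,-4.8]},
    {"fingers":60,"delta_pos":[-108,118,67],"angular":[-2.6,-3.6,-6.4]},
    {"fingers":60,"delta_pos":[-136,148,84],"angular":[-3.3,-4.6,-8]},
    {"fingers":60,"delta_pos":[-163,177,101],"angular":[-3.9,-5.5,-9.5]},
    {"fingers":60,"delta_pos":[-163,177,101],"angular":[-3.9,-5.5,-9.5]},
    {"fingers":60,"delta_pos":[-163,177,101],"angular":[-3.9,-5.5,-9.5]},
  ],
)

```text
clock: 23.4
tool_pos: [0.4321, -0.2608, 0.1185]
orientation: [-179.9, 25.5, -1.0]
force: [0.8, -0.5, -0.5]
opening: 0.0599
gripper_force: 0.0
```

```bash
python3 step.py 443.6 -261.4 -1 25 .039; python3 - <<'E'
from h import *
im=ctrl.snapshot("wrist");cv2.imwrite("pics/w10.png",im[:,:,::-1])
E
```

```text
23.4 now [ 0.4321 -0.2608  0.1185] [-179.9   25.5   -1. ]
d [44.8  0.5 85.8] r [-0.1  0.5 -0. ] |r| 0.5
   tcp [ 0.436 -0.261  0.022] clear (np.float64(0.064), 'fore', 1) err 0.0
```

View pics/w10.png

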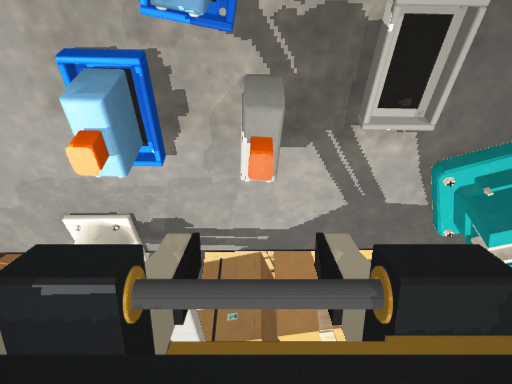

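The last grey relay at (262,130) is aligned. The blue relay on the left stands in its carrier. I descend and grip.

Emit:
apply_moves(
  deltas=[
    {"fingers":60,"delta_pos":[15,0,29],"angular":[0,0,0]},
    {"fingers":60,"delta_pos":[30,0,58],"angular":[0,0,0]},
    {"fingers":60,"delta_pos":[44,0,85],"angular":[0,0.4,0]},
    {"fingers":60,"delta_pos":[44,0,85],"angular":[0,0.4,0]},
    {"fingers":0,"delta_pos":[44,0,85],"angular":[0,0.4,0]},
    {"fingers":0,"delta_pos":[44,0,85],"angular":[0,0.4,0]},
    {"fingers":0,"delta_pos":[44,0,85],"angular":[0,0.4,0]},
    {"fingers":0,"delta_pos":[44,0,85],"angular":[0,0.4,0]},
    {"fingers":0,"delta_pos":[44,0,85],"angular":[0,0.4,0]},
  ],
)

```text
clock: 24.35
tool_pos: [0.4365, -0.2606, 0.0239]
orientation: [-179.9, 25.0, -1.0]
force: [0.7, 0.7, 3.3]
opening: 0.0284
gripper_force: 29.2
```

```bash
python3 step.py 443.6 -261.4 -1 25 .14 480.6 -364.3 -0.5 25 .14
```

```text
24.35 now [ 0.4365 -0.2606  0.0239] [-179.9   25.    -1. ]
d [-42.6   0.6 -89.3] r [-0. -0.  0.] |r| 0.0
   tcp [ 0.436 -0.261  0.123] clear (np.float64(0.081), 'fore', 1) err 0.0
d [  -7.5  102.9 -105.7] r [-0.3 -0.  -0.4] |r| 0.5
   tcp [ 0.473 -0.364  0.123] clear (np.float64(0.126), 'fore', 1) err 0.0
```

Emit:
apply_moves(
  deltas=[
    {"fingers":0,"delta_pos":[-14,0,-30],"angular":[0,0,0]},
    {"fingers":0,"delta_pos":[-28,0,-60],"angular":[0,0,0]},
    {"fingers":0,"delta_pos":[-42,0,-89],"angular":[0,0,0]},
    {"fingers":0,"delta_pos":[-30,34,-95],"angular":[0,0,0]},
    {"fingers":0,"delta_pos":[-18,68,-100],"angular":[0,0,0]},
    {"fingers":0,"delta_pos":[-7,103,-106],"angular":[0,0,-0.4]},
    {"fingers":0,"delta_pos":[-7,103,-106],"angular":[0,0,-0.4]},
    {"fingers":0,"delta_pos":[-7,103,-106],"angular":[0,0,-0.4]},
  ],
)

```text
clock: 25.15
tool_pos: [0.4722, -0.3647, 0.1214]
orientation: [-179.7, 25.1, -0.6]
force: [-1.2, 1.4, -0.8]
opening: 0.0281
gripper_force: 29.2
```

```bash
python3 step.py 480.6 -364.3 -0.5 25 .0441
```

```text
25.15 now [ 0.4722 -0.3647  0.1214] [-179.7   25.1   -0.6]
d [40.5 -0.1 85.5] r [-0.3  0.1 -0.1] |r| 0.4
   tcp [ 0.473 -0.364  0.027] clear (np.float64(0.112), 'fore', 1) err 0.0
```

Emit:
apply_moves(
  deltas=[
    {"fingers":0,"delta_pos":[13,0,28],"angular":[0,0,0]},
    {"fingers":0,"delta_pos":[26,0,55],"angular":[0,0,0]},
    {"fingers":0,"delta_pos":[35,0,74],"angular":[0,0,0]},
    {"fingers":0,"delta_pos":[38.5,0,81.5],"angular":[0,0,0]},
    {"fingers":0,"delta_pos":[39.5,0,84],"angular":[0,0,0]},
    {"fingers":0,"delta_pos":[39.5,0,84],"angular":[0,0,0]},
    {"fingers":0,"delta_pos":[39.5,0,84],"angular":[0,0,0]},
  ],
)

```text
clock: 25.85
tool_pos: [0.4737, -0.364, 0.0303]
orientation: [-179.8, 25.0, -0.5]
force: [-0.9, -0.2, -0.5]
opening: 0.028
gripper_force: 29.2
```

Emit:
apply_moves(
  deltas=[
    {"fingers":0,"delta_pos":[1.4,0,3.1],"angular":[0,0,0]},
    {"fingers":0,"delta_pos":[1.4,0,3.1],"angular":[0,0,0]},
    {"fingers":0,"delta_pos":[1.4,0,3.1],"angular":[0,0,0]},
  ],
)

```text
clock: 26.15
tool_pos: [0.4738, -0.3643, 0.0268]
orientation: [-179.8, 25.0, -0.5]
force: [1.2, -0.4, 5.5]
opening: 0.0279
gripper_force: 29.3
```

Emit:
apply_moves(
  deltas=[
    {"fingers":50,"delta_pos":[0,0,0],"angular":[0,0,0]},
    {"fingers":50,"delta_pos":[0,0,0],"angular":[0,0,0]},
    {"fingers":50,"delta_pos":[0,0,0],"angular":[0,0,0]},
    {"fingers":50,"delta_pos":[-8,0,-18],"angular":[0,0,0]},
    {"fingers":60,"delta_pos":[-23,0,-50],"angular":[0,0,0]},
    {"fingers":60,"delta_pos":[-42,0,-90],"angular":[0,0,0]},
    {"fingers":60,"delta_pos":[-62,0,-134],"angular":[0,0,0]},
    {"fingers":60,"delta_pos":[-80,0,-172],"angular":[0,0,0]},
    {"fingers":60,"delta_pos":[-80,0,-172],"angular":[0,0,0]},
    {"fingers":60,"delta_pos":[-80,0,-172],"angular":[0,0,0]},
  ],
)

```text
clock: 27.15
tool_pos: [0.4735, -0.3646, 0.2164]
orientation: [-179.8, 24.9, -0.6]
force: [-0.5, -0.7, -0.8]
opening: 0.0601
gripper_force: 0.0
```

```bash
python3 - <<'E'
from h import *
t=ctrl.snapshot("top");s=ctrl.snapshot("side");w=ctrl.snapshot("wrist")
p,M=cam("top")
for k in blobs(masks(t)["tab"],25,1500):
    if 210<k.mean(0)[0]<380: print(k.mean(0).round(),rect(p,M,k,.067))
o=np.zeros((600,800,3),np.uint8)
o[:300,:400]=cv2.resize(t[90:300,200:390],(400,300),interpolation=2);o[:300,400:]=cv2.resize(s[130:240,150:350],(400,300),interpolation=2);o[300:,:400]=cv2.resize(w,(400,300))
cv2.imwrite("pics/end.png",o[:,:,::-1])
E
```

```text
(no output)
```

View pics/end.png

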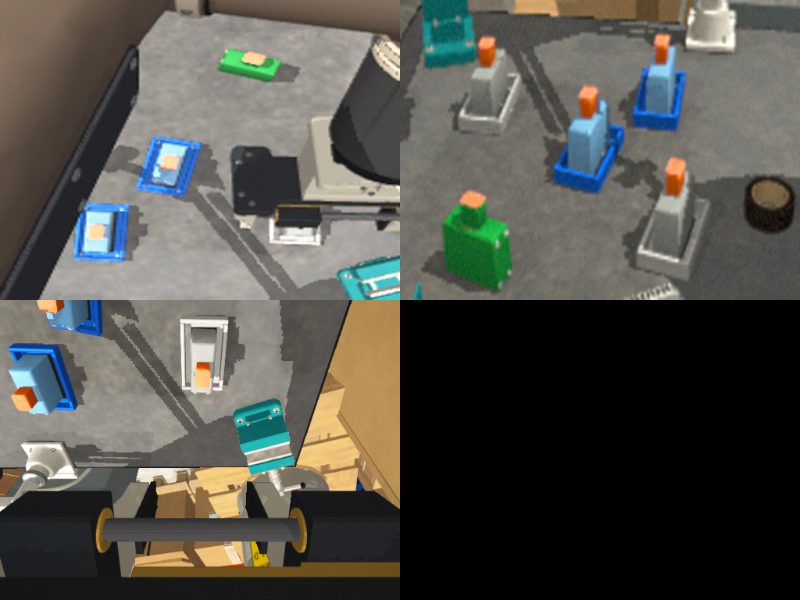

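The side view (upper right) shows all four relays upright in carriers of their own colour. The tape, terminal block and green relay have not moved, and the gripper is clear. I hand the job in.

```bash
python3 -c "
from plant import ctrl
print(ctrl.close_job())"
```

```text
the job is handed in; nothing more can be done
None
```

All four relays stand upright in carriers of their own colour, the terminal block and tape are where they were, and the job was handed in at about 27 s of the 80 s allowed; no verdict was returned.

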